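# Restock the bangle stand

### The job

Restock the bangle stand on the shop counter: swing its bail open by the red knob, take off the bare white cores and lay them flat on the bottom of the cardboard carton, and load every bangle roll from the grey mat into a free row, the short spindle end (yellow cap) pushed through the eye until the cap meets the eye rail and the long end down in the fork opposite. When all that is done, swing the bail shut over the forks. Leave the red-bangled roll already on the stand in its place, and the snow globe, mug and tin where they stand.

Things in the scene. Friction and masses are not known exactly. Their poses are not given: they have to be found in the camera images.
- stand: Black steel counter stand, fixed. Origin: centre of its underside; x across the rows (row1 nearest the robot, row4 farthest), y along the rows from fork rail to eye rail, z up. Rails 10 mm thick, 188 mm apart inside. Rows 70 mm apart in x; axis heights 154, 136, 118, 100 mm (row1 to row4). Feet and ties under 18 mm high, posts at x +-135 mm; otherwise free under the rows.
- eye_rail (a point): Inner face (stand y +94 mm) of the upright eye rail, at its middle. The rail has one round 13 mm through-hole per row, its centre 1.5 mm above the row's axis; a spindle resting in hole and fork lies level on the row's axis.
- fork_rail (a point): Inner face (stand y -94 mm) of the upright fork rail, at its middle. One fork per row: a vertical slot 14 mm wide, open at the top, its two rounded prongs reaching 10 mm above the row's axis. A spindle in a fork can slide along y.
- row1 (a point): Row 1 of the stand: the point where a roll's origin lies when the roll is fully home in this row (on the row's axis, at stand y +34 mm, 60 mm from the eye rail's inner face).
- row2 (a point): Row 2 of the stand: the point where a roll's origin lies when the roll is fully home in this row (on the row's axis, at stand y +34 mm, 60 mm from the eye rail's inner face).
- row3 (a point): Row 3 of the stand: the point where a roll's origin lies when the roll is fully home in this row (on the row's axis, at stand y +34 mm, 60 mm from the eye rail's inner face).
- row4 (a point): Row 4 of the stand: the point where a roll's origin lies when the roll is fully home in this row (on the row's axis, at stand y +34 mm, 60 mm from the eye rail's inner face).
- bail (a joint): Hinged wire bail outside the fork rail. 0 = shut: crossbar over all four forks, a strip standing 7 mm beyond the long ends of rolls that are home (it does not shut on one that is not). Grows as it swings up and outward (stand -y); 2.05 = open, below the forks, its stop. Falls gently shut below about 0.1 rad and open above about 0.4, and stays at either end; light friction. Starts shut.
- bail_knob (a point): Centre of the red ball knob, 24 mm across, at the tip of the bail's lever, 85 mm from the hinge axis, midway along the bail (between row2 and row3). Pinch it along the stand's x and lead it round the hinge axis; it may turn between the fingers.
- bail_hinge (a point): Point on the bail's hinge axis level with the knob, fixed to the stand at (0, -110, 97) mm in its frame. The axis runs along the fork rail, sloping with the rows: direction (0.968, 0, -0.249) in the stand's frame; positive turn about it opens.
- roll1: Bangle roll to load (may be absent), on the mat, axis 24 mm above it. White tube 36 mm thick, bare for 48 mm in the middle (grip here; balance point); 46 mm bangles; square 48 mm caps, outer faces 60 mm from the origin; spindle 10 mm, round ends. Origin: mid tube, on the axis; y = axis towards the SHORT end (yellow cap), tip at +108 mm; LONG end (black cap) tip at -150 mm. 250 g.
- roll2: Bangle roll to load (may be absent), on the mat, axis 24 mm above it. White tube 36 mm thick, bare for 48 mm in the middle (grip here; balance point); 46 mm bangles; square 48 mm caps, outer faces 60 mm from the origin; spindle 10 mm, round ends. Origin: mid tube, on the axis; y = axis towards the SHORT end (yellow cap), tip at +108 mm; LONG end (black cap) tip at -150 mm. 250 g.
- roll3: Bangle roll to load (may be absent), on the mat, axis 24 mm above it. White tube 36 mm thick, bare for 48 mm in the middle (grip here; balance point); 46 mm bangles; square 48 mm caps, outer faces 60 mm from the origin; spindle 10 mm, round ends. Origin: mid tube, on the axis; y = axis towards the SHORT end (yellow cap), tip at +108 mm; LONG end (black cap) tip at -150 mm. 250 g.
- kept1: Roll of red bangles, built as roll1, already home in row 1. One of kept1 (row 1) and kept4 (row 4) is present; the other is absent and its row free. Leave it in its place.
- kept4: Roll of red bangles, built as roll1, already home in row 4. One of kept1 (row 1) and kept4 (row 4) is present; the other is absent and its row free. Leave it in its place.
- core2: Bare core: a sold-out roll without bangles, otherwise built as roll1 (white tube, square caps, spindle; same origin and axes; 180 g), home in row 2 at the start, to go into the carton. One or both of core2 (row 2) and core3 (row 3) are present; an absent one's row is free.
- core3: Bare core: a sold-out roll without bangles, otherwise built as roll1 (white tube, square caps, spindle; same origin and axes; 180 g), home in row 3 at the start, to go into the carton. One or both of core2 (row 2) and core3 (row 3) are present; an absent one's row is free.
- carton: Open cardboard carton for bare cores, fixed: outside 200 x 310 x 45 mm (x, y, z), walls and bottom 4 mm. Origin: centre of its underside; the long side is y. Two cores fit side by side along y; flat on the bottom a core's axis is 28 mm above the carton's underside.
- mat: Grey counter mat, 360 x 270 x 4 mm, fixed. Origin: centre of its underside.
- snowglobe: Souvenir snow globe, a clear ball on a dark round foot, 74 mm wide, 90 mm high, bystander. Origin: centre of its underside.
- mug: Blue souvenir mug, 80 mm wide, 92 mm high, bystander. Origin: centre of its underside.
- tin: Yellow and red sweet tin, 68 mm wide, 75 mm high, bystander. Origin: centre of its underside.

How it is judged:
By the outcome, as a careful person would: the job done as asked, in the order asked, and still so for the second after the job is handed in, with the robot touching nothing.
Of roll1, roll2, roll3 only 2 to 3 are there at a start; the rules pass over those that are not, and their reading is None.
Of kept1, kept4 only 1 to 1 are there at a start; the rules pass over those that are not, and their reading is None.
Of core2, core3 only 1 to 2 are there at a start; the rules pass over those that are not, and their reading is None.
At some moment in a run one of roll1, roll2, roll3 may be knocked a few centimetres aside while the robot is not near it.
It also fails if it takes over 210 s, if anything falls off the work surface, if the arm or the gripper's body presses on something with over 40 N, if the wrist force passes 120 N, or if a joint passes its speed limit or range.

### The arm

A 7-joint arm with a two-finger parallel gripper is mounted at the origin on the work surface. World frame = base frame: x ahead of the robot, y to its left, z up, the work surface at z = 0. Lengths are in mm, angles in rad, forces in N, time in s.
With the tool pointing down it reaches from about 425 to 875 mm from the base axis. Payload 9.9 kg.
Tool frame: the origin (TCP) lies at the very end of the fingers, on their centre line; the grasp point (between the pads) lies 19 mm behind it; z points along the fingers, y is the line along which they close (so a half turn about z gives the same grasp; the last joint's range is limited). The gripper opens to 85 mm and grips with 20 to 120 N. Pads are 22 mm wide; open, the fingers measure 114 mm over their backs; the gripper's body (76 mm by 85 mm) begins 54 mm behind the grasp point. The pads swing forward as they close: fully open they stand 13 mm farther back than shut.
Start: joints at [1.09, 0.576, 0.025, 1.437, -0.015, 1.129, -0.057], TCP at [260.871, -622.555, 209.589] pointing down, gripper open.
Joint ranges: [-2.76, 2.76], [-0.34, 2.15], [-1.52, 1.57], [0.19, 2.46], [-1.09, 4.23], [0.17, 1.99], [-2.82, 2.82]. Speed limits (rad/s): [2.22, 2.22, 3.01, 3.01, 3.14, 3.14, 3.14].

### API

Orientations are given as a rotation vector (axis times angle).
In Python, from station import env gives the robot as it stands.
- The arm moves only by the shell command python3 -m pendant 'ROWS' [FORCE]. ROWS is JSON, one flat list of numbers, 7 for each row, row after row: the opening, from -1 (shut) to 1 (fully open), then the shift along the world's x, y, z in cm, then the turn, a rotation vector about the world's x, y, z in degrees. A call has 1 to 8 rows; each row is the pose to reach, as a shift and turn from the pose commanded when the call began; what a row does not reach only later rows make up. A row lasts 1/8 s, in which the tool goes at most 62.5 mm and 10.7 degrees, less where a joint would pass 70% of its speed; a pose out of reach is approached as far as the arm can. A call with a gripper value outside its range is refused whole. The fingers move at their own pace and stop on an object; FORCE is the grip in N (left out, the last holds). Time passes only in rows, so rows that repeat a pose let the fingers close. It gives the time, the measured TCP pose, the force, the opening and the grip force at its end, in the units of the state.
- env.observe(): the state, without advancing time (a new reading comes with each control period).
- env.snapshot(name): name is "side" or "top"; returns the picture (480x640x3 uint8, red, green, blue); there is no depth.
- env.camera_info(name): a dict with "vfov" (degrees; the focal length in pixels is half the picture's height over the tangent of half this angle, whatever the lens; pixels are square), "cx", "cy" (the principal point, pixels), "origin" and "rotation" of the camera in the world. Camera axes: x right, y up, looking along -z (the intrinsics and any distortion apply to the point x, -y, -z); pixel columns grow to the right and rows downward; lengths in mm; the calibration is good to about 2 mm. A picture is of the moment at which its call begins. camera_info takes no time and is no camera call.
- env.job_done(): hands the job in; it is judged then, once.
Trained networks look in the newest picture that a camera, given by its name, has taken for a name from the list of things; names that differ only in an ending like _2 or _b are one class to them, and where a whole thing is asked for, a point or a joint stands for the part that bears it (a point fixed in the world has none). Each returns a list of dicts, best first, with "conf" (0 to 1); they miss things now and then, are a little off and sometimes report something else, mostly with a low value. They report only what shows in the picture. A call takes as long as a camera call.
- env.cut_out(camera, query): "mask" (480x640 bool, what is visible of it) and "uv" ([column, row] in pixels, amid what is visible of it).
- env.spot_point(camera, query): "uv" ([column, row] in pixels: a listed point, or the origin of a listed thing).
The state is a dict: "t": time; "joints": joint angles; "qd": joint speeds; "tau": joint torques, N m; "eef_pos": TCP position; "eef_rot": TCP orientation; "ft_force": force on the tool from outside, world axes, zero at the start; "wrist_torque": the same for the moment, N m; "gripper_width": finger opening in mm; "grasp_force": force on a finger pad.
Only numpy, scipy, OpenCV 4.12 (cv2) and the standard library are available. Lean on these libraries where they do the work, as an engineer would, in place of code of your own. Each camera call takes 0.05 s, during which the arm holds its last target. There are 200 camera calls.

## Working session

There is one attempt and no reset: what is moved stays moved. The work goes in short steps, Python scripts to look and compute and a shell command to move; the robot and the scene stay as the last step left them, time stands still between calls to the robot, and variables do not carry over. Pictures are saved under pics/ and viewed, at most 14 in all, crops included, and the job is handed in when it is done.

```bash
ls; mkdir -p pics; python3 - <<'E'
from station import env
import cv2
for c in("side","top"):
    im=env.snapshot(c); cv2.imwrite(f"pics/{c}0.png",im[:,:,::-1]); print(env.camera_info(c))
s=env.observe(); print(s["t"],s["eef_pos"],s["eef_rot"],s["gripper_width"])
for c in("side","top"):
    for q in["eye_rail","fork_rail","row1","row2","row3","row4","bail_knob","bail_hinge","stand","roll1","kept1","kept4","core2","carton","mat","snowglobe","mug","tin"]:
        r=env.spot_point(c,q); print(c,q,[(round(float(d["uv"][0]),1),round(float(d["uv"][1]),1),round(d["conf"],2)) for d in r])
E
```

```text
pics
{'vfov': 57.60864832838609, 'cx': 318.897398171672, 'cy': 237.61434160539986, 'origin': array([ 331.08568897, -667.54548949,  562.49404725]), 'rotation': array([ 0.99944841, -0.14174525, -0.26226853])}
{'vfov': 55.86661341917279, 'cx': 327.37984506513305, 'cy': 239.19421529310986, 'origin': array([ 474.82208121,   18.77265973, 1198.14795476]), 'rotation': array([ 0.03255953, -0.07299932, -1.58704104])}
0.1 [ 260.71106659 -622.13747058  208.81494006] [-3.07851835e+00 -6.18992702e-01  5.55956616e-04] 85.64298060670795
side eye_rail [(300.0, 202.8, 0.63), (335.8, 271.5, 0.39)]
side fork_rail [(330.1, 249.4, 0.88)]
side row1 [(257.5, 211.5, 0.9), (295.3, 216.5, 0.89), (327.0, 220.3, 0.67)]
side row2 [(257.5, 211.5, 0.9), (295.3, 216.5, 0.89), (327.0, 220.3, 0.67)]
side row3 [(257.5, 211.5, 0.9), (295.3, 216.5, 0.89), (327.0, 220.3, 0.67)]
side row4 [(257.5, 211.5, 0.9), (295.3, 216.5, 0.89), (327.0, 220.3, 0.67)]
side bail_knob [(341.3, 218.0, 0.57), (330.4, 218.5, 0.38)]
side bail_hinge [(338.7, 270.1, 0.72)]
side stand [(317.8, 275.8, 0.97)]
side roll1 [(361.5, 403.3, 0.81), (438.
[... 850 characters left out ...]
 (297.3, 261.2, 0.39)]
top row4 [(291.0, 203.7, 0.81), (289.9, 289.1, 0.59), (297.3, 261.2, 0.39)]
top bail_knob [(342.8, 231.7, 0.88)]
top bail_hinge [(351.5, 247.0, 0.59)]
top stand [(439.5, 210.9, 0.59), (350.1, 244.7, 0.27)]
top roll1 [(441.0, 258.4, 0.87), (439.4, 214.4, 0.83), (349.4, 245.6, 0.73)]
top kept1 [(291.5, 204.2, 0.66), (266.6, 248.5, 0.23)]
top kept4 [(291.5, 204.2, 0.66), (266.6, 248.5, 0.23)]
top core2 [(294.0, 262.6, 0.62), (293.7, 229.5, 0.59)]
top carton [(181.3, 275.3, 0.95)]
top mat [(352.3, 244.0, 0.73), (437.6, 261.0, 0.62)]
top snowglobe [(394.8, 160.6, 0.87), (265.6, 248.9, 0.57)]
top mug [(214.9, 182.7, 0.89), (438.5, 262.4, 0.69)]
top tin [(229.6, 335.9, 0.98)]
```

View pics/side0.png

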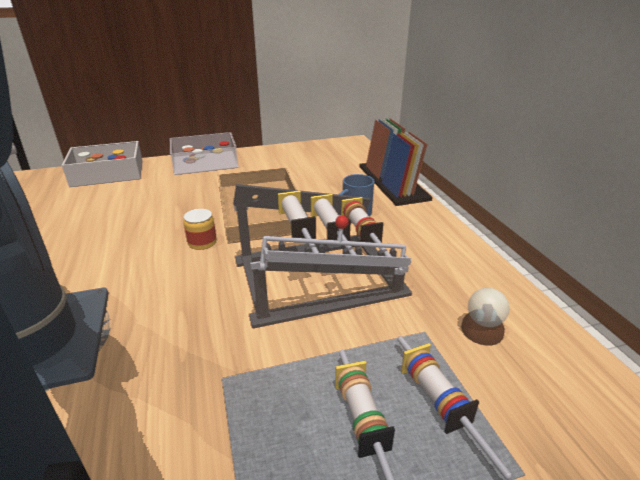

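View pics/top0.png

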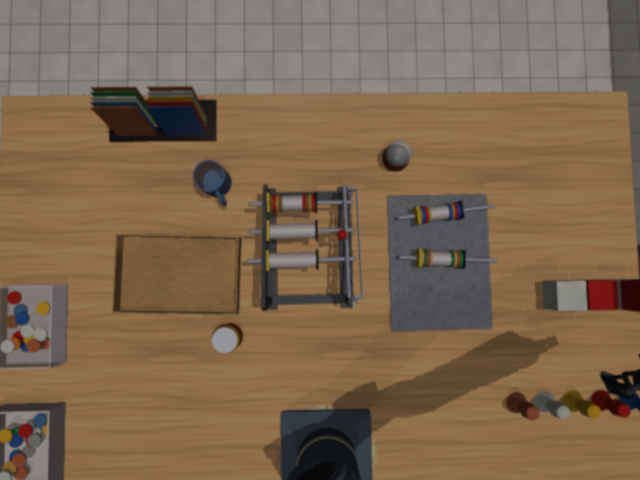

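The side view shows row 1 empty, cores in rows 2 and 3 (caps at about (290,200) and (322,205)), the kept roll in row 4 (358,217), the knob at (342,221) and two rolls on the mat. The top view agrees: eye rail at column 266, fork rail at 346, carton at (180,274).

```bash
cat > h.py <<'E'
import numpy as np, cv2
from station import env
from scipy.spatial.transform import Rotation as R
from scipy.optimize import least_squares
CI={c:env.camera_info(c) for c in("side","top")}
def proj(c,P):
    i=CI[c]; f=240/np.tan(np.radians(i["vfov"])/2)
    q=R.from_rotvec(i["rotation"]).inv().apply(np.atleast_2d(P)-i["origin"])
    return np.c_[i["cx"]+f*q[:,0]/-q[:,2], i["cy"]+f*q[:,1]/q[:,2]]
def ray(c,uv):
    i=CI[c]; f=240/np.tan(np.radians(i["vfov"])/2)
    d=R.from_rotvec(i["rotation"]).apply([(uv[0]-i["cx"])/f,-(uv[1]-i["cy"])/f,-1]); return i["origin"],d/np.linalg.norm(d)
def atz(c,uv,z):
    o,d=ray(c,uv); return o+d*(z-o[2])/d[2]
def tri(uvs,uvt):
    A=np.zeros((3,3));b=np.zeros(3)
    r=[]
    for c,u in(("side",uvs),("top",uvt)):
        o,d=ray(c,u);M=np.eye(3)-np.outer(d,d);A+=M;b+=M@o;r.append((M,o))
    p=np.linalg.solve(A,b); return p,[float(np.linalg.norm(M@(p-o))) for M,o in r]
E
python3 - <<'E'
from h import *
a=cv2.imread("pics/side0.png");b=cv2.imread("pics/top0.png")
cv2.imwrite("pics/c1.png",cv2.resize(a[175:325,225:425],None,fx=4,fy=4,interpolation=3))
cv2.imwrite("pics/c2.png",cv2.resize(b[175:320,235:375],None,fx=4,fy=4,interpolation=3))
cv2.imwrite("pics/c3.png",np.hstack([cv2.resize(a[335:480,315:515],None,fx=2.4,fy=2.4,interpolation=3),cv2.resize(b[180:300,380:500],(348,348),interpolation=3)])[:, :800])
print(tri((341.6,221),(342.5,234)))
for n,s,t in(("r_y",(361.5,403.3),(441,258.4)),("r_b",(438.7,383.8),(439.4,214.4)),("carton",(258,205),(181,275)),):print(n,tri(s,t))
print([atz("top",u,26).round(1).tolist() for u in((441,258.4),(439.4,214.4))],[atz("side",u,28).round(1).tolist() for u in((361.5,403.3),(438.7,383.8))])
E
```

```text
(array([554.83636516, -42.672247  , 177.22713638]), [0.45389563439605196, 0.4538956343961581])
r_y (array([ 498.62562777, -304.80347634,   35.24341663]), [0.4675970407612336, 0.46759704076131436])
r_b (array([ 615.86963928, -305.76452165,   36.6773564 ]), [3.747627300371335, 3.7476273003714367])
carton (array([466.03852288, 368.94661647,  12.17335195]), [1.3151094603562437, 1.3151094603563174])
[[498.4, -307.2, 26.0], [613.7, -307.0, 26.0]] [[501.4, -299.9, 28.0], [624.4, -300.7, 28.0]]
```

View pics/c1.png

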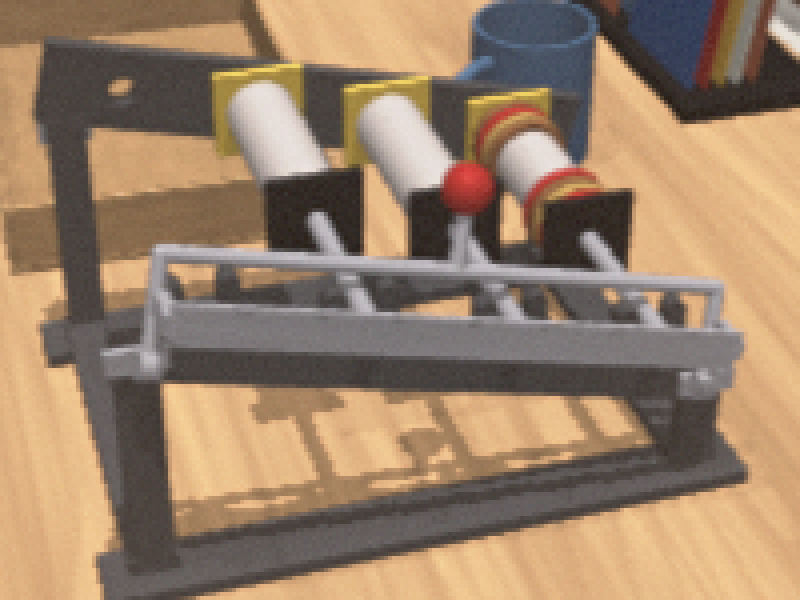

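View pics/c2.png

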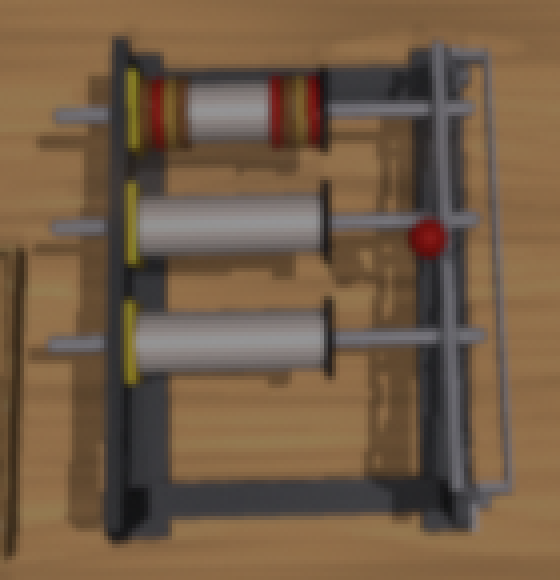

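View pics/c3.png

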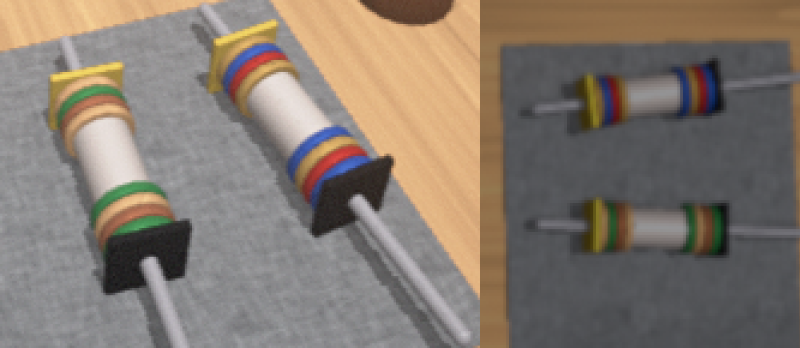

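The crops show the row 1 eye hole at crop (120,87), the spindle tips of rows 2 to 4 and the knob (468,188) / (428,238). The blue roll is tilted a few degrees, and both short ends point to +y. Next I fit the stand and roll poses.

```bash
cat > fit.py <<'E'
from h import *
Z=[154,136,118,100]; X=[-105,-35,35,105]
def px(c,u):
    o={"side":(225,175),"top":(235,175)}[c]; return (u[0]+.5)/4-.5+o[0],(u[1]+.5)/4-.5+o[1]
def P(r,y,dz=0,dx=0): return [X[r-1]+dx,y,Z[r-1]+dz]
obs=[("side",(120,87),P(1,94,1.5)),("side",(317,218),P(2,-26)),("side",(588,240),P(4,-26)),
("side",(362,170),P(2,-26,24,24)),("side",(633,190),P(4,-26,24,24)),("side",(263,177),P(2,-26,24,-24)),
("side",(547,203),P(4,-26,24,-24)),("side",(362,249),P(2,-26,-24,24)),
("top",(48,345),P(2,142)),("top",(486,335.5),P(2,-116)),("top",(52,228),P(3,142)),("top",(478,219),P(3,-116)),("top",(54,116),P(4,142)),("top",(472,107.5),P(4,-116)),
("top",(332,298),P(2,-26,24,24)),("top",(332,377),P(2,-26,24,-24)),("top",(328,180),P(3,-26,24,24)),("top",(325,70),P(4,-26,24,24))]
def W(p,q): return R.from_rotvec([0,0,p[2]]).apply(q)+[p[0],p[1],0]
def knob(t): return np.array([0,-110,97])+85*R.from_rotvec(np.array([.968,0,-.249])*t).apply([0,0,1])
def res(p):
    r=[]
    for c,u,q in obs: r.append(proj(c,W(p,np.atleast_2d(q)))[0]+(p[4:6] if c=="side" else p[6:8])-px(c,u))
    k=knob(p[3])
    for c,u in(("side",(468,188)),("top",(428,238))): r.append(proj(c,W(p,k[None]))[0]+(p[4:6] if c=="side" else p[6:8])-px(c,u))
    return np.r_[np.ravel(r),p[4:]/1.5]
s=least_squares(res,[560,20,0,0,0,0,0,0],loss="soft_l1")
p=s.x
if __name__=="__main__":
    print(p.round(3)); print(res(p)[:-4].reshape(-1,2).round(1).tolist())
    print("knob",W(p,knob(p[3])[None]).round(1),"hinge",W(p,np.array([[0,-110,97]])))
    for r in(1,2,3,4): print("row",r,W(p,np.array([P(r,34)])).round(1))
    # rolls on mat
    for nm,(ts,tl),sd in(("green",((527.5,225.5),None),None),):pass
    for c in("side","top"):
        for d in env.cut_out(c,"roll1"):
            m=d["mask"]; v,u=np.nonzero(m); print(c,"roll",round(d["conf"],2),m.sum(),u.mean().round(1),v.mean().round(1),u.min(),u.max(),v.min(),v.max())
    for c in("top","side"):
      for d in env.cut_out(c,"carton")[:1]:
        m=d["mask"].astype(np.uint8); v,u=np.nonzero(m); print(c,d["conf"],cv2.minAreaRect(np.c_[u,v].astype(np.float32)))
E
python3 fit.py
```

```text
[ 5.35172e+02  4.06840e+01  7.00000e-03 -3.43000e-01 -1.10000e-02
 -4.59000e-01  6.60000e-02  4.80000e-01]
[[0.3, 0.5], [-0.4, -0.1], [-0.2, -0.8], [0.6, -1.0], [0.5, -0.4], [0.3, 1.0], [-0.6, -0.1], [0.7, 0.9], [-0.9, 0.1], [-0.1, -0.2], [-1.1, 0.1], [0.4, -0.0], [-0.8, 0.1], [0.5, 0.0], [-0.1, -0.6], [0.4, 0.6], [0.2, -0.6], [0.3, -1.3], [-11.5, 0.3], [0.7, 9.1]]
knob [[534.5 -41.6 177.3]] hinge [[535.90237683 -69.31401041  97.        ]]
row 1 [[429.9  74.  154. ]]
row 2 [[499.9  74.5 136. ]]
row 3 [[569.9  74.9 118. ]]
row 4 [[639.9  75.4 100. ]]
side roll 0.98 3253 364.1 411.9 335 393 350 479
side roll 0.95 3394 445.3 397.0 398 510 337 478
side roll 0.31 9988 312.1 259.9 233 411 184 327
side roll 0.3 2568 332.9 252.2 259 410 215 274
top roll 0.8 995 443.6 258.8 400 496 249 269
top roll 0.75 960 441.2 212.5 399 493 201 224
top roll 0.62 3420 311.4 257.5 261 360 185 309
top 0.94 ((176.06326293945312, 274.51800537109375), (128.2432098388672, 80.94815063476562), 1.8279682397842407)
side 0.66 ((258.1811828613281, 204.08468627929688), (69.4226303100586, 74.97917938232422), 84.0938491821289)
```

```bash
cat > rolls.py <<'E'
from h import *
off={"side":np.array([0,-.46]),"top":np.array([.07,.48])}
S=lambda u:("side",((u[0]+.5)/2.4-.5+315,(u[1]+.5)/2.4-.5+335))
T=lambda u:("top",((u[0]-480+.5)/2.9-.5+380,(u[1]+.5)/2.9-.5+180))
def fit(obs,z0=28,fixz=False):
    def f(p):
        q=R.from_rotvec([0,0,p[2]])
        r=[proj(c,q.apply([b])+[p[0],p[1],p[3]])[0]+off[c]-u for (c,u),b in obs]
        return np.ravel(r)
    s=least_squares(f,[550,-300,0,z0],loss="soft_l1"); return s.x,f(s.x).reshape(-1,2)
if __name__=="__main__":
  G=[(S((149,262)),(0,-60,0)),(S((190,222)),(24,-60,24)),(S((104,236)),(-24,-60,24)),(S((108,292)),(-24,-60,-24)),(S((187,283)),(24,-60,-24)),(S((50,76)),(-24,60,24)),(S((124,64)),(24,60,24)),(S((66,39)),(0,107,0)),
   (T((527,225)),(0,108,0)),(T((728,204)),(24,-60,24)),(T((728,254)),(-24,-60,24))]
  B=[(S((357,203)),(0,-60,0)),(S((393,156)),(24,-60,24)),(S((311,183)),(-24,-60,24)),(S((390,213)),(24,-60,-24)),(S((316,236)),(-24,-60,-24)),(S((463,338)),(0,-148,0)),(S((207,8)),(0,106,0)),(S((210,40)),(-24,60,24)),(S((275,22)),(24,60,24)),
   (T((522,110)),(0,108,0)),(T((718,60)),(24,-60,24)),(T((723,110)),(-24,-60,24))]
  for n,o in(("green",G),("blue",B)):
    p,r=fit(o); print(n,p.round(3),r.round(1).tolist())
  im=cv2.imread("pics/top0.png")
  for u in((120.5,236),(240,236.5),(239.5,313),(116,311)): print("carton corner z45",atz("top",u,45).round(1))
  print("carton",atz("top",(181.3,275.3),0))
  for q in("snowglobe","mug","tin"):
    d=env.spot_point("top",q)[0]["uv"] ; print(q,atz("top",d,0).round(0))
E
python3 rolls.py
```

```text
green [ 5.02082e+02 -3.01798e+02 -5.60000e-02  2.39380e+01] [[-0.4, -0.1], [1.2, 1.7], [1.8, 3.6], [-1.6, 1.8], [-0.7, -2.2], [0.0, -1.2], [-0.4, -1.8], [-0.2, -0.2], [1.7, -1.4], [-0.5, -1.2], [-0.8, 0.3]]
blue [ 6.21750e+02 -3.00409e+02  1.06000e-01  2.42470e+01] [[-1.3, -1.4], [1.0, 1.5], [6.4, 1.9], [-4.3, -0.8], [-1.2, 1.4], [0.1, 0.6], [-1.5, -0.4], [0.9, -0.7], [-0.2, -1.9], [2.0, -0.7], [-1.0, -1.6], [-0.1, -0.4]]
carton corner z45 [568.5 511.   45. ]
carton corner z45 [562.5 210.6  45. ]
carton corner z45 [369.6 212.8  45. ]
carton corner z45 [380.8 519.8  45. ]
carton [466.46212755 371.53274214   0.        ]
snowglobe [ 764. -198.    0.]
mug [710. 284.   0.]
tin [307. 246.   0.]
```

```bash
python3 -m pendant '[1,0,10,4,0,0,10, 1,4,20,8,0,0,20, 1,8,30,10,0,0,30, 1,14,40,10,0,0,40, 1,20,50,10,0,0,50, 1,27,55,10,0,0,60, 1,29.5,58,10,0,0,67.2, 1,29.5,58,10,0,0,67.2]' 40
```

```text
t: 3.25
eef_pos: [457.2, -184.1, 299.5]
eef_rot: [2.22, 2.221, 0.0]
ft_force: [0.9, -1.0, -0.4]
gripper_width: 85.2
grasp_force: 0.0
```

```bash
python3 -m pendant '[1,0,0,0,0,0,0, 1,0,0,0,0,0,0, 1,0,0,0,0,0,0]'
```

```text
t: 3.62
eef_pos: [455.6, -187.0, 298.8]
eef_rot: [-2.225, -2.217, 0.001]
ft_force: [-0.7, -0.1, -0.1]
gripper_width: 85.4
grasp_force: 0.0
```

```bash
python3 -m pendant '[0.1,3,5,0,0,0,0, 0.1,7,10,-2,0,0,0, 0.1,9.9,14.4,-4,0,0,0, 0.1,9.9,14.4,-7,0,0,0, 0.1,9.9,14.4,-10,0,0,0, 0.1,9.9,14.4,-10,0,0,0]' && python3 - <<'E'
from h import *
e=env.observe()["eef_pos"];print(e)
for c in("side","top"):
    im=env.snapshot(c); cv2.imwrite(f"pics/k_{c}.png",im[:,:,::-1])
    print([(d["uv"],d["conf"]) for d in env.spot_point(c,"bail_knob")], proj(c,[[554.8,-42.6,177.2]]))
a=cv2.imread("pics/k_side.png")[150:300,250:400];b=cv2.imread("pics/k_top.png")[160:310,270:420]
cv2.imwrite("pics/k.png",cv2.resize(np.hstack([a,b]),(800,400),interpolation=3))
E
```

```text
t: 4.38
eef_pos: [553.8, -43.1, 197.1]
eef_rot: [-2.223, -2.216, 0.005]
ft_force: [-0.3, -0.0, 0.9]
gripper_width: 47.1
grasp_force: 0.0
[553.7990525  -43.13959745 197.12116304]
[([339.7, 219.1], 0.77), ([197.0, 242.8], 0.62), ([317.3, 277.6], 0.18)] [[341.30838206 221.01678156]]
[] [[342.52221272 233.82455601]]
```

View pics/k.png

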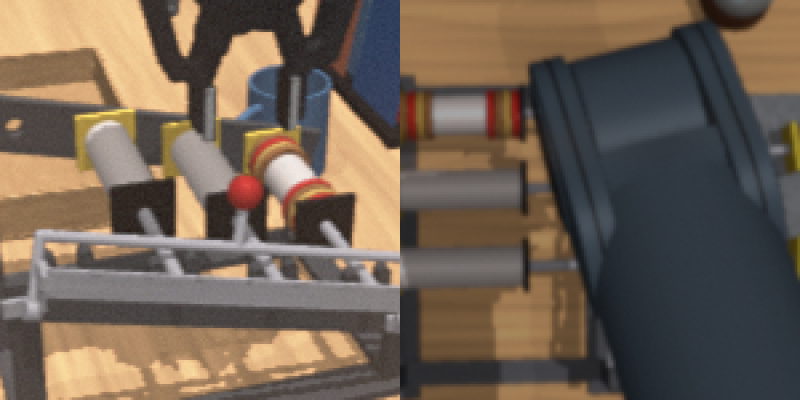

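The fingers, at about (210,110) and (295,105) in the crop, straddle the knob at (245,193). Going down to pinch it.

```bash
python3 -m pendant '[0.1,0.1,0.05,-1.7,0,0,0, 0.1,0.1,0.05,-3.4,0,0,0, -0.6,0.1,0.05,-3.4,0,0,0, -0.6,0.1,0.05,-3.4,0,0,0,-0.6,0.1,0.05,-3.4,0,0,0,-0.6,0.1,0.05,-3.4,0,0,0]' 20
```

```text
t: 5.32
eef_pos: [556.6, -41.2, 165.4]
eef_rot: [2.222, 2.22, 0.001]
ft_force: [0.1, -0.5, 0.4]
gripper_width: 17.0
grasp_force: 0.0
```

```bash
python3 - <<'E'
import numpy as np
phi0=np.arctan2(26.6,82.5); p0=None
for t in np.r_[np.arange(0,2.06,.2),2.05]:
    f=phi0-t; k=np.array([.249*np.cos(f),np.sin(f),.968*np.cos(f)])*8.5
    if p0 is None:p0=k
    print(round(t,2),(k-p0).round(1))
E
```

```text
0.0 [0. 0. 0.]
0.2 [ 0.1 -1.7  0.3]
0.4 [ 0.1 -3.4  0.4]
0.6 [ 0.  -5.   0.1]
0.8 [-0.1 -6.6 -0.6]
1.0 [-0.4 -8.  -1.5]
1.2 [-0.7 -9.2 -2.6]
1.4 [ -1.  -10.1  -4. ]
1.6 [ -1.4 -10.8  -5.5]
1.8 [ -1.8 -11.1  -7.2]
2.0 [ -2.3 -11.   -8.8]
2.05 [ -2.4 -11.   -9.2]
```

```bash
python3 - <<'E'
from h import *
env.snapshot("side")
im=env.snapshot("side")[:,:,::-1]
cv2.imwrite("pics/k2.png",cv2.resize(im[150:300,250:450],(800,600),interpolation=3))
E
```

```text
(no output)
```

View pics/k2.png

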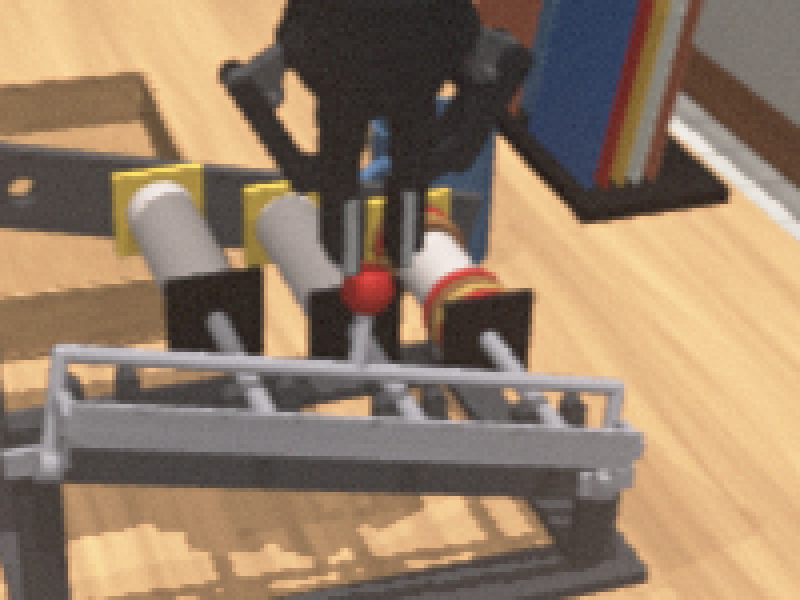

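The closed fingers, tips about crop (355–410,270), are behind and right of the knob (370,290), so the pinch missed it. I'll check where the TCP projects.

```bash
python3 - <<'E'
from h import *
e=env.observe()["eef_pos"];print(e,proj("side",[e,e+[0,0,19]]),proj("side",[[554.8,-42.6,177.2]]), ray("side",(342.5,222.5)))
for y in(-80,-60,-42,-20):
  print(y, proj("side",[[554.8,y,165]]))
print([ (d["uv"],d["conf"]) for d in env.spot_point("side","bail_knob")])
E
```

```text
[556.53219398 -41.17611112 165.22292322] [[341.80326667 226.33360327]
 [342.08432831 217.00999214]] [[341.30838206 221.01678156]] (array([ 331.08568897, -667.54548949,  562.49404725]), array([ 0.29357493,  0.81173744, -0.50487236]))
-80 [[348.24320594 237.8267304 ]]
-60 [[344.37082984 231.91889419]]
-42 [[341.02462735 226.81380736]]
-20 [[337.10257487 220.83018308]]
[([327.6, 216.3], 0.67), ([341.1, 218.8], 0.57)]
```

```bash
python3 -m pendant '[0.1,-0.2,-0.2,0,0,0,0, 0.1,-0.2,-0.2,0,0,0,0, 0.1,-0.2,-0.2,-0.6,0,0,0, 0.1,-0.2,-0.2,-1.3,0,0,0, -0.8,-0.2,-0.2,-1.3,0,0,0, -0.8,-0.2,-0.2,-1.3,0,0,0,-0.8,-0.2,-0.2,-1.3,0,0,0,-0.8,-0.2,-0.2,-1.3,0,0,0]' 20
```

```text
t: 6.48
eef_pos: [555.3, -43.4, 151.9]
eef_rot: [2.222, 2.219, 0.002]
ft_force: [5.0, -1.1, -7.0]
gripper_width: 21.6
grasp_force: 19.9
```

```bash
python3 -m pendant '[-0.8,0.1,-0.9,0.2,0,0,0, -0.8,0.1,-1.7,0.3,0,0,0, -0.8,0.1,-2.6,0.4,0,0,0, -0.8,0.1,-3.4,0.4,0,0,0, -0.8,0,-5,0.1,0,0,0, -0.8,-0.1,-6.6,-0.6,0,0,0, -0.8,-0.4,-8,-1.5,0,0,0, -0.8,-0.4,-8,-1.5,0,0,0]' 20
```

```text
t: 7.48
eef_pos: [552.6, -126.2, 137.4]
eef_rot: [2.223, 2.214, 0.003]
ft_force: [9.0, -4.0, 2.7]
gripper_width: 21.9
grasp_force: 24.5
```

```bash
python3 -m pendant '[-0.8,-0.3,-1.2,-1.1,0,0,0, -0.8,-0.6,-2.1,-2.5,0,0,0, -0.8,-1.0,-2.8,-4.0,0,0,0, 0,-1.0,-2.8,-4.0,0,0,0, 0.1,-1.0,-2.8,-4,0,0,0, 0.1,-1,-4,0,0,0,0, 0.1,-1,-5,5,0,0,0, 0.1,-1,-5,10,0,0,0]' 20 && python3 - <<'E'
from h import *
im=env.snapshot("side")[:,:,::-1]
cv2.imwrite("pics/k3.png",im[150:480,200:560])
E
```

```text
t: 8.48
eef_pos: [539.5, -173.8, 238.7]
eef_rot: [-2.223, -2.219, 0.001]
ft_force: [0.3, 0.3, -0.4]
gripper_width: 47.3
grasp_force: 0.0
```

View pics/k3.png

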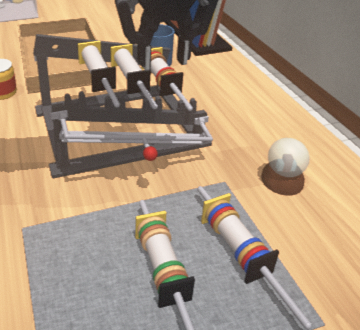

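The bail hangs open, with the knob at crop (150,153). Next, core2 in row 2.

```bash
python3 -m pendant '[0.2,-1,6,0,0,0,0, 0.2,-2,12,0,0,0,0, 0.2,-3,18,0,0,0,0, 0.2,-4,24.8,0,0,0,0, 0.2,-4,24.8,-3,0,0,0, 0.2,-4,24.8,-6,0,0,0, 0.2,-4,24.8,-6,0,0,0]' 20 && python3 - <<'E'
from h import *
im=env.snapshot("side")[:,:,::-1]
e=env.observe()["eef_pos"];print(e,proj("side",[e]))
cv2.imwrite("pics/g1.png",cv2.resize(im[150:300,225:425],(800,600),interpolation=3))
E
```

```text
t: 9.4
eef_pos: [498.6, 74.7, 175.6]
eef_rot: [-2.22, -2.22, 0.006]
ft_force: [0.1, 0.6, 1.2]
gripper_width: 51.1
grasp_force: 0.0
[499.66001758  74.82606944 176.94719213] [[294.87849405 196.07882959]]
```

View pics/g1.png

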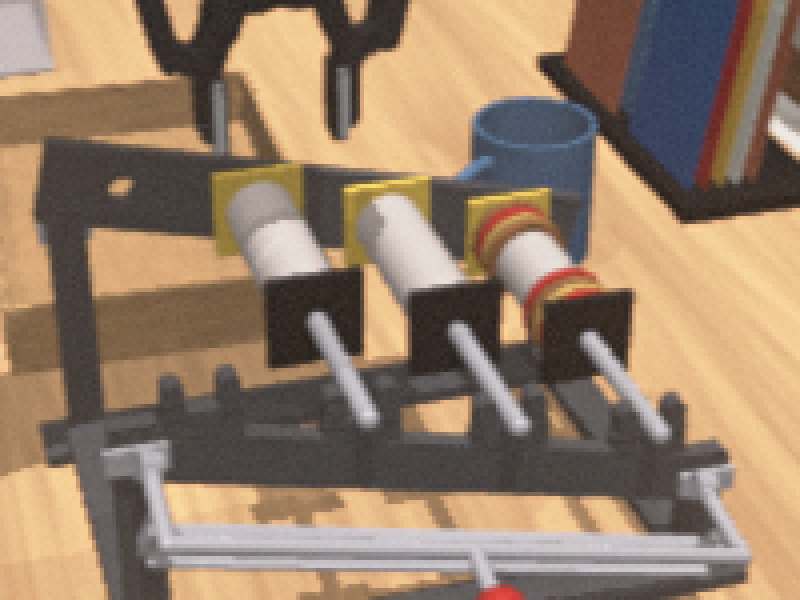

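The fingertips, crop (215,145) and (345,138), straddle core2's tube in x but show about 10 px higher than the TCP projects, so I'll go somewhat deeper.

```bash
python3 -m pendant '[0.2,0.1,0,-3,0,0,0, 0.2,0.1,0,-6,0,0,0, 0.2,0.1,0,-7,0,0,0, 0.2,0.1,0,-7,0,0,0, -0.5,0.1,0,-7,0,0,0, -0.5,0.1,0,-7,0,0,0, -0.5,0.1,0,-7,0,0,0, -0.5,0.1,0,-7,0,0,0]' 40 && python3 - <<'E'
from h import *
im=env.snapshot("side")[:,:,::-1]
e=env.observe()["eef_pos"];print(e,proj("side",[e]))
cv2.imwrite("pics/g2.png",cv2.resize(im[150:300,225:425],(800,600),interpolation=3))
E
```

```text
t: 10.45
eef_pos: [501.2, 75.0, 108.1]
eef_rot: [2.222, 2.22, 0.0]
ft_force: [-3.9, 0.0, 6.6]
gripper_width: 34.7
grasp_force: 39.4
[501.21527831  74.96310118 108.15233853] [[296.68080551 226.32390949]]
```

View pics/g2.png

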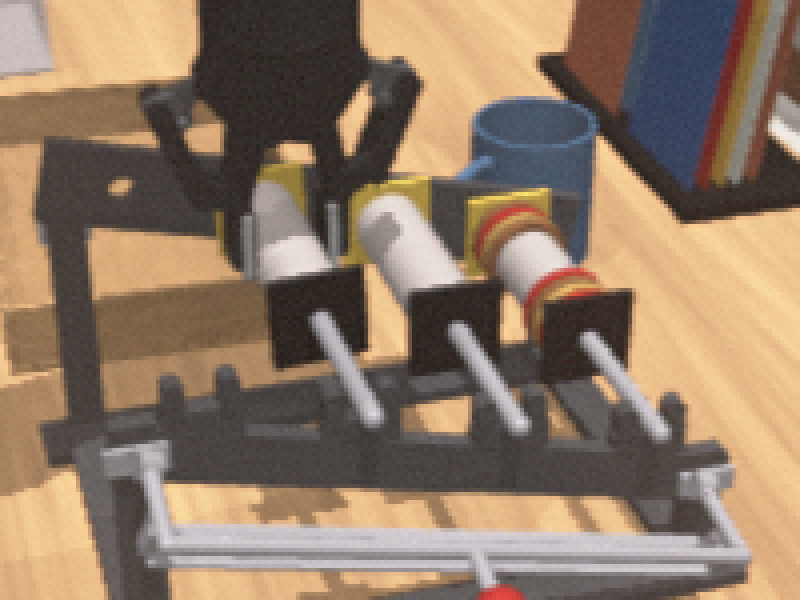

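Core2 is gripped, with the pads on both sides of the tube at crop (250,245) and (335,235). Sliding it out of the eye towards -y.

```bash
python3 -m pendant '[-0.5,-0.05,-0.3,0.15,0,0,0, -0.5,-0.05,-1.2,0.15,0,0,0, -0.5,-0.05,-2.4,0.15,0,0,0, -0.5,-0.05,-3.6,0.15,0,0,0, -0.5,-0.05,-4.8,0.15,0,0,0,-0.5,-0.05,-5.6,0.15,0,0,0,-0.5,-0.05,-5.6,0.15,0,0,0]' 40
```

```text
t: 11.38
eef_pos: [500.9, 18.0, 108.4]
eef_rot: [-2.224, -2.219, 0.0]
ft_force: [0.1, -0.8, -1.9]
gripper_width: 34.0
grasp_force: 39.9
```

```bash
python3 -m pendant '[-0.5,0,0,4,0,0,0, -0.5,0,0,9,0,0,0, -0.5,0,2,11.5,0,0,0, -0.5,0.3,8,11.5,0,0,0, -0.5,0.6,14,11.5,0,0,-0.5, -0.5,0.9,20,11.5,0,0,-1, -0.5,1.1,26,11.5,0,0,-1.6, -0.5,1.3,31,11.5,0,0,-1.6]' 40;  python3 -m pendant '[-0.5,0,5.9,0,0,0,0, -0.5,0,5.9,-5,0,0,0, -0.5,0,5.9,-10,0,0,0, -0.5,0,5.9,-14,0,0,0, -0.5,0,5.9,-16,0,0,0,-0.5,0,5.9,-18,0,0,0, -0.5,0,5.9,-18,0,0,0]' 40; python3 - <<'E'
from h import *
for c in("side","top"):
    im=env.snapshot(c)[:,:,::-1]; cv2.imwrite(f"pics/p1{c}.png",im)
e=env.observe()["eef_pos"];print(e,proj("side",[e]))
a=cv2.imread("pics/p1side.png")[140:280,170:350];b=cv2.imread("pics/p1top.png")[200:340,90:270]
cv2.imwrite("pics/p1.png",cv2.resize(np.hstack([a,b]),(800,311),interpolation=3))
E
```

```text
t: 12.38
eef_pos: [513.0, 332.0, 223.4]
eef_rot: [-2.251, -2.19, -0.001]
ft_force: [0.2, 0.7, -2.3]
gripper_width: 34.4
grasp_force: 40.8
t: 13.25
eef_pos: [513.1, 387.5, 42.1]
eef_rot: [-2.253, -2.189, 0.004]
ft_force: [0.2, -0.3, -1.9]
gripper_width: 34.2
grasp_force: 40.7
[514.04693978 388.34963734  44.01835798] [[274.0408972  188.88696111]]
```

View pics/p1.png

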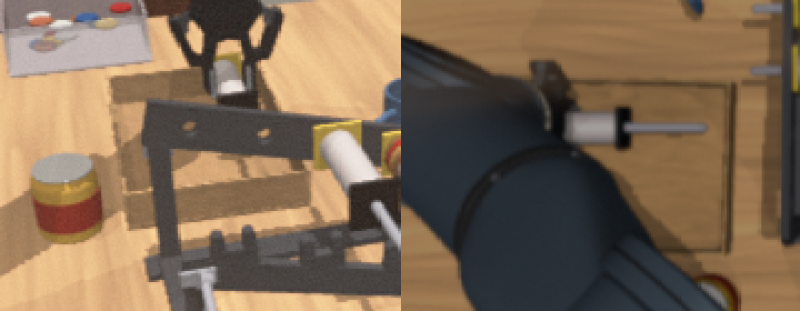

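The core hangs above the carton's far half, cap and spindle clear of the walls (top crop: core at row 128, wall at row 82). Lowering it gently.

```bash
python3 -m pendant '[-0.5,0,0,-1.5,0,0,0, -0.5,0,0,-2.8,0,0,0, -0.5,0,0,-3.3,0,0,0, -0.5,0,0,-3.6,0,0,0, -0.5,0,0,-3.6,0,0,0]' 40;
```

```text
t: 13.98
eef_pos: [513.8, 387.9, 7.3]
eef_rot: [-2.253, -2.189, 0.0]
ft_force: [-0.3, 0.3, -1.0]
gripper_width: 34.6
grasp_force: 40.7
```

```bash
python3 -m pendant '[-0.5,0,0,-0.2,0,0,0, -0.5,0,0,-0.4,0,0,0,  -0.5,0,0,-0.4,0,0,0]' 40;python3 -m pendant '[-0.5,0,0,-0.2,0,0,0, -0.5,0,0,-0.4,0,0,0,  -0.5,0,0,-0.4,0,0,0]' 40
```

```text
t: 14.35
eef_pos: [513.8, 387.8, 3.3]
eef_rot: [-2.253, -2.189, 0.0]
ft_force: [-0.4, -0.4, -1.5]
gripper_width: 34.6
grasp_force: 40.7
t: 14.72
eef_pos: [514.2, 388.0, 1.0]
eef_rot: [2.253, 2.188, 0.002]
ft_force: [-2.2, -2.6, 12.3]
gripper_width: 34.4
grasp_force: 42.2
```

```bash
python3 -m pendant '[0.2,0,0,0.1,0,0,0, 0.2,0,0,0.1,0,0,0, 0.2,0,0,0.1,0,0,0, 0.2,0,0,4,0,0,0, 0.2,0,0,9,0,0,0, 0.2,0,0,15,0,0,0, 0.2,1,-4,20,0,0,0, 0.2,2,-10,20,0,0,0]' 40; python3 -m pendant '[0.2,1,-6,0,0,0,0.5, 0.2,2.5,-12,0,0,0,1, 0.2,3.6,-18,-1,0,0,1.6, 0.2,3.65,-21.3,-3,0,0,1.6, 0.2,3.65,-21.3,-3,0,0,1.6, 0.2,3.65,-21.3,-3,0,0,1.6]' 40
python3 - <<'E'
from h import *
im=env.snapshot("side")[:,:,::-1]
e=env.observe()["eef_pos"];print(e)
cv2.imwrite("pics/g3.png",im[120:300,170:420])
E
```

```text
t: 15.72
eef_pos: [535.0, 290.5, 203.4]
eef_rot: [2.249, 2.193, 0.012]
ft_force: [1.1, -0.5, -0.9]
gripper_width: 50.8
grasp_force: 0.0
t: 16.48
eef_pos: [570.5, 75.8, 169.7]
eef_rot: [-2.222, -2.22, -0.001]
ft_force: [-0.9, 0.7, 0.1]
gripper_width: 51.4
grasp_force: 0.0
[570.53909904  76.40880935 169.90146533]
```

View pics/g3.png

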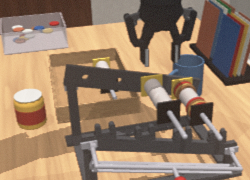

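Core2 lies in the carton (crop (100,70)), and the gripper is over core3 (crop (155,50)).

```bash
python3 -m pendant '[0.2,0,-0.1,-3,0,0,0, 0.2,0,-0.1,-6,0,0,0, 0.2,0,-0.1,-8,0,0,0, 0.2,0,-0.1,-8,0,0,0, -0.5,0,-0.1,-8,0,0,0, -0.5,0,-0.1,-8,0,0,0, -0.5,0,-0.1,-8,0,0,0, -0.5,0,-0.1,-8,0,0,0]' 40;python3 -m pendant '[-0.5,0,-0.3,0.1,0,0,0, -0.5,0,-1.2,0.1,0,0,0, -0.5,0,-2.4,0.1,0,0,0, -0.5,0,-3.6,0.1,0,0,0, -0.5,0,-4.8,0.1,0,0,0,-0.5,0,-5.6,0.1,0,0,0,-0.5,0,-5.6,0.1,0,0,0]' 40
```

```text
t: 17.52
eef_pos: [571.1, 75.0, 90.7]
eef_rot: [2.222, 2.221, 0.004]
ft_force: [-2.8, 3.4, 7.2]
gripper_width: 34.3
grasp_force: 40.1
t: 18.4
eef_pos: [570.2, 16.3, 90.2]
eef_rot: [2.225, 2.218, -0.002]
ft_force: [-0.5, -1.8, -1.1]
gripper_width: 34.4
grasp_force: 40.0
```

```bash
python3 -m pendant '[-0.5,0,0,5,0,0,0, -0.5,0,0,10,0,0,0, -0.5,0,1,13.2,0,0,0, -0.5,0,7,13.2,0,0,-0.5, -0.5,-1,13,13.2,0,0,-1, -0.5,-3,19,13.2,0,0,-1.6, -0.5,-6,24,13.2,0,0,-1.6, -0.5,-9,29,13.2,0,0,-1.6]' 40;  python3 -m pendant '[-0.5,-3,4,0,0,0,0, -0.5,-5.6,8,0,0,0,0, -0.5,-5.6,8,-5,0,0,0, -0.5,-5.6,8,-10,0,0,0, -0.5,-5.6,8,-14,0,0,0, -0.5,-5.6,8,-16.5,0,0,0, -0.5,-5.6,8,-16.5,0,0,0]' 40; python3 - <<'E'
from h import *
e=env.observe()["eef_pos"];print(e)
for c in("side","top"):
    im=env.snapshot(c)[:,:,::-1]; cv2.imwrite(f"pics/p2{c}.png",im)
a=cv2.imread("pics/p2side.png")[140:280,170:350];b=cv2.imread("pics/p2top.png")[200:340,90:270]
cv2.imwrite("pics/p2.png",cv2.resize(np.hstack([a,b]),(800,311),interpolation=3))
E
```

```text
t: 19.4
eef_pos: [478.9, 309.7, 222.2]
eef_rot: [-2.253, -2.19, 0.001]
ft_force: [1.1, 1.1, -2.0]
gripper_width: 34.2
grasp_force: 40.9
t: 20.27
eef_pos: [423.1, 387.0, 55.7]
eef_rot: [-2.252, -2.19, 0.006]
ft_force: [0.1, 0.4, -2.2]
gripper_width: 34.7
grasp_force: 40.8
[423.10802622 387.0201011   55.70567309]
```

View pics/p2.png

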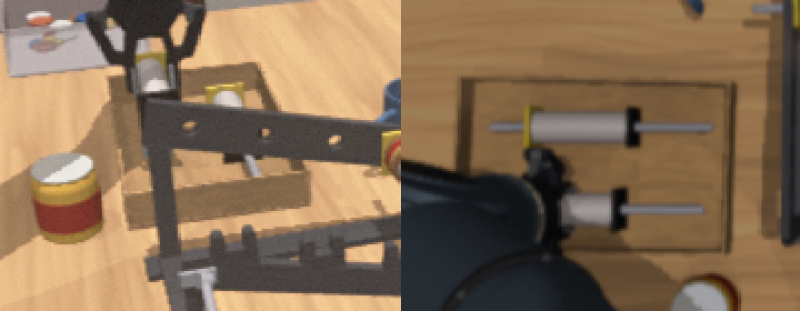

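Core2 lies flat at the far side, core3 hovers over the near side, and both are inside the walls (rows 82–248). Lowering core3.

```bash
python3 -m pendant '[-0.5,0,0,-2,0,0,0, -0.5,0,0,-4,0,0,0, -0.5,0,0,-5,0,0,0, -0.5,0,0,-5.2,0,0,0, -0.5,0,0,-5.2,0,0,0]' 40; python3 -m pendant '[-0.5,0,0,-0.2,0,0,0, -0.5,0,0,-0.3,0,0,0,  -0.5,0,0,-0.3,0,0,0]' 40
```

```text
t: 21.0
eef_pos: [424.7, 388.3, 6.2]
eef_rot: [-2.253, -2.189, -0.002]
ft_force: [0.2, -0.7, -1.1]
gripper_width: 34.5
grasp_force: 40.8
t: 21.38
eef_pos: [424.4, 387.8, 2.5]
eef_rot: [-2.253, -2.189, 0.0]
ft_force: [-1.1, 0.4, -0.6]
gripper_width: 34.1
grasp_force: 40.8
```

```bash
python3 -m pendant '[-0.5,0,0,-0.2,0,0,0, -0.5,0,0,-0.2,0,0,0, 0.2,0,0,-0.1,0,0,0, 0.2,0,0,-0.1,0,0,0, 0.2,0,0,-0.1,0,0,0, 0.2,0,0,4,0,0,0, 0.2,0,0,10,0,0,0, 0.2,0,0,16,0,0,0]' 40
cat > sil.py <<'E'
from h import *
from scipy.optimize import minimize
off={"side":np.array([0,-.46]),"top":np.array([.07,.48])}
a=np.linspace(0,2*np.pi,25)[:-1]
def cyl(r,y0,y1): return np.array([[r*np.cos(t),y,r*np.sin(t)] for y in(y0,y1) for t in a])
def box(h,y0,y1): return np.array([[i*h,y,j*h] for y in(y0,y1) for i in(-1,1) for j in(-1,1)])
parts=[cyl(5,-148,106),box(24,56,60),box(24,-60,-56),cyl(23,-56,-24),cyl(23,24,56),cyl(18,-57,57)]
K=4
def render(c,p,z=28):
    m=np.zeros((480*K,640*K),np.uint8)
    for q in parts:
        u=(proj(c,R.from_rotvec([0,0,p[2]]).apply(q)+[p[0],p[1],z])+off[c]+.5)*K-.5
        cv2.fillConvexPoly(m,cv2.convexHull(np.round(u*8).astype(np.int32)),1,shift=3)
    return m>0
def fitroll(masks,p0,z=28):
    M={c:cv2.resize(cv2.GaussianBlur(m.astype(np.float32),(3,3),0),None,fx=K,fy=K,interpolation=cv2.INTER_LINEAR)>.5 for c,m in masks.items()}
    def f(v):
        p=(p0[0]+v[0],p0[1]+v[1],p0[2]+v[2]/100); s=0
        for c in M:
            r=render(c,p,z); s-=(r&M[c]).sum()/(r|M[c]).sum()
        return s
    b=minimize(f,[0,0,0],method="Nelder-Mead",options=dict(initial_simplex=[[0,0,0],[8,0,0],[0,8,0],[0,0,8]],maxfev=150))
    return np.array([p0[0]+b.x[0],p0[1]+b.x[1],p0[2]+b.x[2]/100]),b.fun/len(M)
def best(c,q,p):
    u=proj(c,[[p[0],p[1],28]])[0]; L=[d for d in env.cut_out(c,q) if d["mask"].sum()<6000]
    return min(L,key=lambda d:np.linalg.norm(d["uv"]-u)) if L else None
if __name__=="__main__":
    for c in("side","top"): cv2.imwrite(f"pics/m_{c}.png",env.snapshot(c)[:,:,::-1])
    for q,p0 in(("roll1",(500,-303,-.05)),("roll2",(620,-301,.1))):
        ds={c:best(c,q,p0) for c in("side","top")}
        print(q,{c:(d["uv"],d["conf"],int(d["mask"].sum())) for c,d in ds.items() if d})
        for cs in(("side","top"),("side",),("top",)):
            m={c:ds[c]["mask"] for c in cs if ds[c] is not None}
            if m: print(cs,fitroll(m,p0))
    for d in env.cut_out("top","core2")[:4]: print("core",d["uv"],d["conf"])
    print(proj("top",[[514,388,28],[424,388,28]]))
E
python3 sil.py
```

```text
t: 22.38
eef_pos: [424.1, 387.6, 164.0]
eef_rot: [-2.253, -2.189, 0.001]
ft_force: [1.1, 0.3, 0.1]
gripper_width: 51.4
grasp_force: 0.0
roll1 {'side': ([361.6, 412.1], 0.69, 3170), 'top': ([444.5, 257.9], 0.66, 960)}
('side', 'top') (array([ 4.99495870e+02, -3.03571559e+02, -5.00106258e-02]), np.float64(-0.9011172536538676))
('side',) (array([ 5.00024115e+02, -3.03741595e+02, -5.10588957e-02]), np.float64(-0.9182197244379986))
('top',) (array([ 4.99164536e+02, -3.02868750e+02, -4.76824483e-02]), np.float64(-0.8858813212510962))
roll2 {'side': ([446.8, 395.4], 0.9, 3579), 'top': ([443.6, 211.5], 0.96, 1012)}
('side', 'top') (array([ 6.19097218e+02, -3.02681737e+02,  1.09894516e-01]), np.float64(-0.9423249501228907))
('side',) (array([ 6.19319095e+02, -3.02782328e+02,  1.08899277e-01]), np.float64(-0.9485959797452815))
('top',) (array([ 6.18868057e+02, -3.02193043e+02,  1.08900328e-01]), np.float64(-0.9397370127955658))
core [174.8, 295.5] 0.63
core [177.4, 257.5] 0.59
core [361.9, 246.2] 0.45
[[171.64967134 256.94870417]
 [171.46810005 292.25667014]]
```

```bash
python3 -m pendant '[0.2,0,0,5,0,0,0, 0.2,2,-5,8,0,0,0, 0.2,4,-11,8,0,0,2, 0.2,6,-17,8,0,0,4, 0.2,8,-23,8,0,0,6, 0.2,10,-29,8,0,0,7.9, 0.2,12,-35,8,0,0,7.9, 0.2,14,-41,8,0,0,7.9]' 40; python3 -m pendant '[0.2,2,-6,0,0,0,0, 0.2,3,-12,0,0,0,0, 0.2,4,-18,0,0,0,0, 0.2,5.5,-24,0,0,0,0, 0.2,5.5,-28,-2,0,0,0, 0.2,5.5,-28,-6,0,0,0, 0.2,5.5,-28,-10,0,0,0,0.2,5.5,-28,-10,0,0,0]'
```

```text
t: 23.72
eef_pos: [562.9, -20.0, 241.1]
eef_rot: [-2.096, -2.338, 0.002]
ft_force: [1.6, 1.0, -0.4]
gripper_width: 51.4
grasp_force: 0.0
t: 24.72
eef_pos: [615.3, -297.2, 137.8]
eef_rot: [-2.091, -2.333, 0.005]
ft_force: [0.6, 0.5, 1.1]
gripper_width: 51.2
grasp_force: 0.0
```

```bash
python3 -m pendant '[0.2,0.2,-0.3,-4,0,0,0,0.2,0.2,-0.3,-6,0,0,0,0.2,0.2,-0.3,-6,0,0,0]'; python3 sil.py | head -4; python3 - <<'E'
from sil import *
env.snapshot("side")
p0=(619,-302.7,.11); 
for d in env.cut_out("side","roll2")[:3]: print(d["uv"],d["conf"],d["mask"].sum())
E
```

```text
t: 25.1
eef_pos: [619.4, -300.5, 81.7]
eef_rot: [-2.096, -2.338, 0.001]
ft_force: [0.1, -0.7, 0.2]
gripper_width: 51.1
grasp_force: 0.0
roll1 {'side': ([364.9, 412.2], 0.8, 3363), 'top': ([441.9, 261.1], 0.92, 1011)}
('side', 'top') (array([ 4.99752749e+02, -3.03642095e+02, -4.69797481e-02]), np.float64(-0.942867500547254))
('side',) (array([ 5.00009003e+02, -3.04030165e+02, -4.95383721e-02]), np.float64(-0.9592240340878445))
('top',) (array([ 4.99560487e+02, -3.02953250e+02, -4.81683708e-02]), np.float64(-0.9336880884158821))
[363.0, 411.6] 0.93 3220
[447.2, 394.2] 0.65 3323
```

```bash
python3 -m pendant '[0.2,0,-0.2,-3,0,0,0, 0.2,0,-0.2,-6,0,0,0, 0.2,0,-0.2,-7,0,0,0, 0.2,0,-0.2,-7.6,0,0,0, 0.2,0,-0.2,-7.6,0,0,0]'
```

```text
t: 26.18
eef_pos: [620.4, -303.0, 7.0]
eef_rot: [2.097, 2.339, 0.0]
ft_force: [-1.4, -0.6, 0.1]
gripper_width: 50.9
grasp_force: 0.0
```

```bash
python3 -m pendant '[0.2,-0.1,0,-0.3,0,0,0, 0.2,-0.1,0,-0.3,0,0,0, -0.5,-0.1,0,-0.3,0,0,0, -0.5,-0.1,0,-0.3,0,0,0,-0.5,-0.1,0,-0.3,0,0,0,-0.5,-0.1,0,-0.3,0,0,0]' 50
```

```text
t: 26.92
eef_pos: [619.4, -303.0, 4.2]
eef_rot: [2.097, 2.338, 0.0]
ft_force: [-0.8, 0.1, 5.9]
gripper_width: 33.9
grasp_force: 50.0
```

```bash
python3 -m pendant '[-0.5,0,0,1,0,0,0, -0.5,0,0,5,0,0,0, -0.5,0,0,11,0,0,0, -0.5,0,0,17,0,0,0, -0.5,0,0,23,0,0,0, -0.5,-1,6,23,0,0,-2, -0.5,-2,12,23,0,0,-4, -0.5,-3,18,23,0,0,-5.8]' 50; python3 -m pendant '[-0.5,-1,6,0,0,0,0, -0.5,-1.9,12,0,0,0,0, -0.5,-1.9,14.1,0,0,0,0, -0.5,-1.9,14.1,-3,0,0,0, -0.5,-1.9,14.1,-6,0,0,0, -0.5,-1.9,14.1,-6,0,0,0]'; python3 - <<'E'
from h import *
for c in("side","top"): cv2.imwrite(f"pics/l1_{c}.png",env.snapshot(c)[:,:,::-1])
s=env.observe();print(s["eef_pos"],s["eef_rot"])
E
```

```text
t: 27.92
eef_pos: [588.2, -121.1, 233.9]
eef_rot: [2.214, 2.228, 0.0]
ft_force: [1.8, 0.6, -2.1]
gripper_width: 33.6
grasp_force: 50.4
t: 28.68
eef_pos: [568.3, 17.7, 172.0]
eef_rot: [-2.211, -2.228, 0.005]
ft_force: [-0.3, -0.1, -1.9]
gripper_width: 33.6
grasp_force: 50.4
[570.23907968  18.2321127  174.34013964] [2.21284682e+00 2.22986894e+00 6.41875455e-04]
```

```bash
python3 -m pendant '[-0.5,0.1,0,-3,0,0,0, -0.5,0.1,0,-5,0,0,0, -0.5,0.1,0,-6.5,0,0,0, -0.5,0.1,0,-7.3,0,0,0, -0.5,0.1,0,-7.7,0,0,0, -0.5,0.1,0,-7.7,0,0,0, -0.5,0.1,0,-7.7,0,0,0]'
```

```text
t: 29.65
eef_pos: [571.3, 18.1, 97.0]
eef_rot: [2.213, 2.229, 0.001]
ft_force: [-0.1, 1.0, -3.7]
gripper_width: 34.2
grasp_force: 50.6
```

```bash
python3 -m pendant '[-0.5,-0.05,0.3,-0.1,0,0,0, -0.5,-0.05,0.7,-0.1,0,0,0, -0.5,-0.05,1.1,-0.1,0,0,0, -0.5,-0.05,1.5,-0.1,0,0,0, -0.5,-0.05,1.5,-0.1,0,0,0]'
```

```text
t: 30.28
eef_pos: [570.5, 33.7, 95.5]
eef_rot: [-2.212, -2.231, -0.0]
ft_force: [-0.4, -0.8, -2.5]
gripper_width: 33.7
grasp_force: 50.6
```

```bash
python3 -m pendant '[-0.5,0,0.8,0,0,0,0, -0.5,0,1.6,0,0,0,0, -0.5,0,2.4,0,0,0,0, -0.5,0,3.2,0,0,0,0, -0.5,0,3.8,0,0,0,0, -0.5,0,3.8,0,0,0,0]';python3 -m pendant '[-0.5,0,0.2,0,0,0,0, -0.5,0,0.2,0,0,0,0]'
```

```text
t: 31.02
eef_pos: [570.5, 71.8, 95.5]
eef_rot: [-2.212, -2.231, -0.0]
ft_force: [-0.2, -1.1, -1.9]
gripper_width: 34.1
grasp_force: 50.6
t: 31.28
eef_pos: [570.5, 73.0, 95.5]
eef_rot: [2.213, 2.229, 0.0]
ft_force: [-0.4, 0.2, -2.5]
gripper_width: 33.7
grasp_force: 50.6
```

```bash
python3 -m pendant '[-0.5,0,0.15,0,0,0,0, -0.5,0,0.15,0,0,0,0]';python3 -m pendant '[-0.5,0,0.15,0,0,0,0, -0.5,0,0.15,0,0,0,0]';python3 -m pendant '[-0.5,0,0.15,0,0,0,0, -0.5,0,0.15,0,0,0,0]'
```

```text
t: 31.52
eef_pos: [570.4, 74.0, 95.4]
eef_rot: [2.214, 2.229, -0.001]
ft_force: [-0.8, -1.5, -1.8]
gripper_width: 33.6
grasp_force: 50.5
t: 31.78
eef_pos: [570.4, 74.0, 95.4]
eef_rot: [2.214, 2.227, -0.003]
ft_force: [-0.2, -6.8, -0.5]
gripper_width: 33.5
grasp_force: 50.7
t: 32.02
eef_pos: [570.3, 74.0, 95.3]
eef_rot: [2.214, 2.225, -0.006]
ft_force: [-0.0, -10.8, 1.5]
gripper_width: 33.7
grasp_force: 50.8
```

```bash
python3 -m pendant '[-0.5,0,0,-0.1,0,0,0, -0.5,0,0,-0.2,0,0,0, 0,0,0,-0.2,0,0,0, 0.15,0,0,-0.2,0,0,0, 0.15,0,0,-0.2,0,0,0,0.15,0,-0.3,3,0,0,0, 0.15,0,-0.3,8,0,0,0, 0.15,-1,-4,13,0,0,0]'; python3 -m pendant '[0.2,-1,-6,0,0,0,0, 0.2,-2,-12,0,0,0,0, 0.2,-3,-15,0,0,0,0,0.2,-3,-15,0,0,0,0]'; python3 sil.py; python3 - <<'E'
from sil import *
import sil
for p,z in(((570.4,74,.007),118),):
  for d in env.cut_out("top","roll2")[:4]:
    print("top",d["uv"],d["conf"],proj("top",[[p[0],p[1],z]]))
    if abs(d["uv"][0]-proj("top",[[p[0],p[1],z]])[0][0])<25: print(fitroll({"top":d["mask"]},p,z))
  for d in env.cut_out("side","roll2")[:4]:
    print("side",d["uv"],d["conf"],proj("side",[[p[0],p[1],z]]),d["mask"].sum())
    if abs(d["uv"][0]-proj("side",[[p[0],p[1],z]])[0][0])<25: print(fitroll({"side":d["mask"]},p,z))
E
```

```text
t: 33.02
eef_pos: [560.7, 41.0, 226.6]
eef_rot: [-2.206, -2.235, -0.003]
ft_force: [1.1, -1.2, 0.6]
gripper_width: 49.1
grasp_force: 0.0
t: 33.52
eef_pos: [529.7, -115.0, 224.9]
eef_rot: [2.218, 2.225, -0.002]
ft_force: [-0.0, 0.3, 0.6]
gripper_width: 51.2
grasp_force: 0.0
roll1 {'side': ([363.8, 413.3], 0.69, 3301), 'top': ([358.0, 255.4], 0.49, 1098)}
('side', 'top') (array([ 5.00106545e+02, -3.04030301e+02, -5.23537537e-02]), np.float64(-0.472049130137233))
('side',) (array([ 5.00106545e+02, -3.04030301e+02, -5.23537537e-02]), np.float64(-0.944098260274466))
('top',) (array([ 5.00e+02, -3.03e+02, -5.00e-02]), np.float64(0.0))
roll2 {'side': ([363.8, 413.3], 0.69, 3301), 'top': ([358.0, 255.4], 0.49, 1098)}
('side', 'top') (array([ 6.20e+02, -3.01e+02,  1.00e-01]), np.float64(0.0))
('side',) (array([ 6.20e+02, -3.01e+02,  1.00e-01]), np.float64(0.0))
('top',) (array([ 6.20e+02, -3.01e+02,  1.00e-01]), np.float64(0.0))
core [175.2, 290.3] 0.89
core [178.0, 256.6] 0.78
[[171.64967134 256.94870417]
 [171.46810005 292.25667014]]
top [297.3, 230.6] 0.69 [[292.24470603 230.0481338 ]]
(array([5.70044652e+02, 7.36691371e+01, 4.04674301e-05]), np.float64(-0.8706255028157683))
top [358.0, 255.4] 0.49 [[292.24470603 230.0481338 ]]
side [332.4, 222.3] 0.91 [[329.40029538 217.49770689]] 1011
(array([5.68549802e+02, 7.43580642e+01, 7.67044507e-04]), np.float64(-0.7307045836551129))
side [363.8, 413.3] 0.69 [[329.40029538 217.49770689]] 3301
```

```bash
python3 -m pendant '[0.2,-1,-6,0,0,0,-1, 0.2,-2,-12,0,0,0,-2, 0.2,-3,-18.8,0,0,0,-3.2, 0.2,-3,-18.8,-6,0,0,-3.2, 0.2,-3,-18.8,-12,0,0,-3.2, 0.2,-3,-18.8,-15,0,0,-3.2, 0.2,-3,-18.8,-15,0,0,-3.2, 0.2,-3,-18.8,-15,0,0,-3.2]'; python3 - <<'E'
from sil import *
env.snapshot("side")
for d in env.cut_out("side","roll1")[:3]: print(d["uv"],d["conf"],d["mask"].sum())
E
```

```text
t: 34.98
eef_pos: [501.7, -300.2, 76.4]
eef_rot: [2.273, 2.167, 0.001]
ft_force: [-0.3, 0.1, 0.9]
gripper_width: 51.3
grasp_force: 0.0
[363.8, 415.9] 0.73 3069
[328.9, 210.4] 0.59 826
```

```bash
python3 -m pendant '[0.2,-0.15,-0.35,-3,0,0,0, 0.2,-0.15,-0.35,-5,0,0,0, 0.2,-0.15,-0.35,-6.5,0,0,0, 0.2,-0.15,-0.35,-7.2,0,0,0, 0.2,-0.15,-0.35,-7.2,0,0,0, 0.2,-0.15,-0.35,-7.2,0,0,0]'
```

```text
t: 35.83
eef_pos: [499.6, -303.8, 3.8]
eef_rot: [2.274, 2.166, 0.001]
ft_force: [0.3, -0.4, -0.1]
gripper_width: 51.0
grasp_force: 0.0
```

```bash
python3 -m pendant '[-0.5,0,0,0,0,0,0, -0.5,0,0,0,0,0,0,-0.5,0,0,0,0,0,0,-0.5,0,0,0,0,0,0]' 50
```

```text
t: 36.33
eef_pos: [499.5, -303.8, 4.0]
eef_rot: [2.274, 2.166, 0.0]
ft_force: [-0.9, 1.1, 6.9]
gripper_width: 34.0
grasp_force: 49.3
```

```bash
python3 -m pendant '[-0.5,0,0,1,0,0,0, -0.5,0,0,5,0,0,0, -0.5,0,0,11,0,0,0, -0.5,0,0,17,0,0,0, -0.5,0,0,24,0,0,0, -0.5,0,6,24,0,0,1, -0.5,0,12,24,0,0,2, -0.5,0,18,24,0,0,3.2]' 50; python3 -m pendant '[-0.5,0,6,0,0,0,0, -0.5,0.1,12,0,0,0,0, -0.5,0.1,14.1,0,0,0,0, -0.5,0.1,14.1,-3,0,0,0, -0.5,0.1,14.1,-6,0,0,0, -0.5,0.1,14.1,-6,0,0,0, -0.5,0.1,14.1,-6,0,0,0]'
```

```text
t: 37.33
eef_pos: [498.5, -121.8, 243.9]
eef_rot: [2.212, 2.23, 0.0]
ft_force: [1.6, 0.4, -2.7]
gripper_width: 33.5
grasp_force: 50.6
t: 38.2
eef_pos: [500.5, 17.5, 184.2]
eef_rot: [2.213, 2.229, 0.001]
ft_force: [-0.9, 0.6, -1.6]
gripper_width: 33.8
grasp_force: 50.4
```

```bash
python3 -m pendant '[-0.5,0,0,-3,0,0,0, -0.5,0,0,-5,0,0,0, -0.5,0,0,-6.3,0,0,0, -0.5,0,0,-7,0,0,0, -0.5,0,0,-7,0,0,0, -0.5,0,0,-7,0,0,0]'; python3 - <<'E'
from station import env
s=env.observe();print(s["eef_pos"],s["ft_force"])
E
```

```text
t: 38.95
eef_pos: [500.5, 17.5, 113.7]
eef_rot: [2.213, 2.229, 0.001]
ft_force: [-0.0, -0.4, -1.8]
gripper_width: 34.0
grasp_force: 50.7
[500.51995435  17.49509598 113.68350283] [-0.00297801 -0.44070051 -1.8422558 ]
```

```bash
python3 -m pendant '[-0.5,0,0.5,0,0,0,0, -0.5,0,1.0,0,0,0,0, -0.5,0,1.5,0,0,0,0, -0.5,0,1.5,0,0,0,0]'
```

```text
t: 39.45
eef_pos: [500.1, 33.1, 113.1]
eef_rot: [-2.212, -2.231, -0.0]
ft_force: [0.2, -0.7, -2.6]
gripper_width: 33.8
grasp_force: 50.7
```

```bash
python3 -m pendant '[-0.5,0,0.8,0.02,0,0,0, -0.5,0,1.6,0.02,0,0,0, -0.5,0,2.4,0.02,0,0,0, -0.5,0,3.2,0.02,0,0,0, -0.5,0,3.8,0,0,0,0, -0.5,0,3.8,0,0,0,0]';python3 -m pendant '[-0.5,0,0.2,0,0,0,0, -0.5,0,0.2,0,0,0,0]';python3 -m pendant '[-0.5,0,0.15,0,0,0,0, -0.5,0,0.15,0,0,0,0]'
```

```text
t: 40.2
eef_pos: [500.0, 71.0, 113.0]
eef_rot: [-2.212, -2.231, -0.0]
ft_force: [1.3, -0.1, -1.5]
gripper_width: 34.1
grasp_force: 50.7
t: 40.45
eef_pos: [500.1, 72.3, 113.1]
eef_rot: [2.213, 2.23, 0.0]
ft_force: [-0.1, 0.2, -2.0]
gripper_width: 34.0
grasp_force: 50.7
t: 40.7
eef_pos: [500.1, 73.9, 113.1]
eef_rot: [-2.213, -2.23, -0.0]
ft_force: [-0.5, -0.2, -3.4]
gripper_width: 33.6
grasp_force: 50.7
```

```bash
python3 -m pendant '[-0.5,0,0.15,0,0,0,0, -0.5,0,0.15,0,0,0,0]';python3 -m pendant '[-0.5,0,0.15,0,0,0,0, -0.5,0,0.15,0,0,0,0]';python3 -m pendant '[-0.5,0,0.15,0,0,0,0, -0.5,0,0.15,0,0,0,0]'
```

```text
t: 40.95
eef_pos: [500.0, 74.1, 113.0]
eef_rot: [2.213, 2.228, -0.002]
ft_force: [-0.4, -5.8, -0.7]
gripper_width: 33.9
grasp_force: 50.8
t: 41.2
eef_pos: [500.0, 74.1, 113.0]
eef_rot: [2.214, 2.226, -0.005]
ft_force: [0.3, -10.0, -0.1]
gripper_width: 34.0
grasp_force: 50.9
t: 41.45
eef_pos: [499.9, 74.1, 112.9]
eef_rot: [2.214, 2.224, -0.007]
ft_force: [0.1, -14.5, 1.8]
gripper_width: 33.9
grasp_force: 51.1
```

```bash
python3 -m pendant '[-0.5,0,-0.1,-0.1,0,0,0, -0.5,0,-0.1,-0.15,0,0,0, 0,0,-0.1,-0.15,0,0,0, 0.15,0,-0.1,-0.15,0,0,0, 0.15,0,-0.1,-0.15,0,0,0,0.15,0,-0.3,3,0,0,0, 0.15,0,-0.3,8,0,0,0, 0.15,1,-4,13,0,0,0]'; python3 -m pendant '[0.2,1,-6,0,0,0,0, 0.2,2,-12,0,0,0,0, 0.2,3,-18,0,0,0,0, 0.2,3,-24,0,0,0,0,0.2,3,-24,0,0,0,0]'; python3 - <<'E'
from sil import *
for c in("side","top"): cv2.imwrite(f"pics/n_{c}.png",env.snapshot(c)[:,:,::-1])
for p,z in(((570.4,74,.007),118),((500.2,74,.007),136)):
  for c in("top","side"):
    u=proj(c,[[p[0],p[1],z]])[0]
    for d in env.cut_out(c,"roll2")[:4]:
      if np.linalg.norm(d["uv"]-u)<15: print(c,d["uv"],d["conf"],fitroll({c:d["mask"]},p,z))
for c in("side","top"): print([(d["uv"],d["conf"]) for d in env.spot_point(c,"bail_knob")])
im={c:cv2.imread(f"pics/n_{c}.png") for c in("side","top")}
for c in im:
  h=im[c].astype(int); m=(h[:,:,2]>120)&(h[:,:,1]<50)&(h[:,:,0]<60)
  n,l,st,ce=cv2.connectedComponentsWithStats(m.astype(np.uint8)); print(c,[(st[i,4],ce[i].round(1).tolist()) for i in range(1,n) if st[i,4]>12])
E
```

```text
t: 42.45
eef_pos: [509.6, 41.5, 244.4]
eef_rot: [-2.205, -2.236, -0.002]
ft_force: [1.5, -1.8, 0.6]
gripper_width: 49.5
grasp_force: 0.0
t: 43.08
eef_pos: [538.9, -207.2, 241.7]
eef_rot: [2.222, 2.221, -0.003]
ft_force: [-0.2, 0.4, 0.2]
gripper_width: 51.4
grasp_force: 0.0
top [294.6, 230.5] 0.91 (array([5.69624572e+02, 7.41295345e+01, 8.43799677e-03]), np.float64(-0.8556793578708348))
side [332.6, 216.6] 0.69 (array([5.69199485e+02, 7.28085814e+01, 8.58657029e-03]), np.float64(-0.9033587380361574))
top [295.6, 263.0] 0.72 (array([4.99770427e+02, 7.34168538e+01, 2.94004988e-03]), np.float64(-0.8865337284645135))
side [296.7, 218.2] 0.6 (array([4.99652611e+02, 7.30369396e+01, 1.42912028e-03]), np.float64(-0.9346583413947762))
[]
[([386.9, 243.6], 0.76), ([348.8, 244.9], 0.55), ([217.1, 179.1], 0.26)]
side [(np.int32(27), [346.7, 304.6]), (np.int32(15), [353.8, 305.1])]
top [(np.int32(19), [273.6, 201.7]), (np.int32(18), [303.4, 201.5]), (np.int32(17), [312.5, 201.3]), (np.int32(13), [309.8, 230.1]), (np.int32(17), [276.6, 230.3]), (np.int32(665), [600.7, 294.8]), (np.int32(108), [13.3, 297.2]), (np.int32(15), [16.4, 333.3]), (np.int32(53), [625.3, 411.9]), (np.int32(110), [24.8, 430.5])]
```

```bash
python3 - <<'E'
from h import *
for t in(1.9,2.0,2.05,2.1):
    f=.32-t; k=np.array([535.9,-69.3,97])+85*np.array([.249*np.cos(f),np.sin(f),.968*np.cos(f)])
    print(t,k.round(1),proj("side",[k]),proj("top",[k]))
h=cv2.imread("pics/n_side.png").astype(int);m=(h[:,:,2]>80)&(h[:,:,1]*2.2<h[:,:,2])&(h[:,:,0]*2.2<h[:,:,2]);m[:280]=0;m[330:]=0
v,u=np.nonzero(m[:,320:380]);print(len(u),u.mean()+320,v.mean(),u.min()+320,u.max()+320,v.min(),v.max())
E
```

```text
1.9 [ 535.7 -154.3   96.2] [[351.0880619 298.4050925]] [[386.32723394 243.49652626]]
2.0 [ 533.6 -153.8   88. ] [[349.58924398 302.29429064]] [[385.630551   244.54743843]]
2.05 [ 532.5 -153.2   84. ] [[348.78649159 304.08519992]] [[385.15988688 245.06576382]]
2.1 [ 531.5 -152.4   79.9] [[347.9519681  305.76736431]] [[384.61027454 245.57773728]]
138 349.8550724637681 303.0869565217391 344 356 297 309
```

```bash
python3 -m pendant '[0.1,-0.6,5.35,-3,0,0,0, 0.1,-0.6,5.35,-8,0,0,0, 0.1,-0.6,5.35,-13,0,0,0, 0.1,-0.6,5.35,-16,0,0,0, 0.1,-0.6,5.35,-18.1,0,0,0, 0.1,-0.6,5.35,-18.1,0,0,0]'; python3 -m pendant '[0.1,0,0,0,0,0,0,-0.8,0,0,0,0,0,0,-0.8,0,0,0,0,0,0,-0.8,0,0,0,0,0,0,-0.8,0,0,0,0,0,0]' 25
```

```text
t: 44.22
eef_pos: [533.1, -147.0, 60.5]
eef_rot: [-2.21, -2.23, 0.002]
ft_force: [-0.6, -0.2, 0.2]
gripper_width: 46.8
grasp_force: 0.0
t: 44.85
eef_pos: [533.4, -148.0, 62.8]
eef_rot: [2.213, 2.229, -0.001]
ft_force: [-4.8, 0.0, 9.6]
gripper_width: 22.0
grasp_force: 24.0
```

```bash
python3 -m pendant '[-0.8,0.3,-0.05,1,0,0,0, -0.8,0.6,-0.1,2.0,0,0,0, -0.8,1,0.2,3.7,0,0,0, -0.8,1.4,0.9,5.2,0,0,0, -0.8,1.7,1.8,6.6,0,0,0, -0.8,2,3,7.7,0,0,0, -0.8,2.3,4.4,8.6,0,0,0, -0.8,2.3,4.4,8.6,0,0,0]' 25
```

```text
t: 45.85
eef_pos: [558.6, -102.6, 149.3]
eef_rot: [2.209, 2.23, 0.005]
ft_force: [-0.3, 0.9, 0.5]
gripper_width: 8.2
grasp_force: 0.0
```

```bash
python3 -m pendant '[0.1,0,-3,1,0,0,0, 0.1,0,-6,3,0,0,0, 0.1,0,-9,6,0,0,0,0.1,0,-9,6,0,0,0]'; python3 - <<'E'
from h import *
im=env.snapshot("side")[:,:,::-1]; cv2.imwrite("pics/s1.png",im); h=im.astype(int)
m=(h[:,:,2]>80)&(h[:,:,1]*2.2<h[:,:,2])&(h[:,:,0]*2.2<h[:,:,2]);m[:205]=0;m[340:]=0;m[:,:300]=0;m[:,420:]=0
n,l,st,ce=cv2.connectedComponentsWithStats(m.astype(np.uint8)); print([(st[i,4],ce[i].round(1).tolist()) for i in range(1,n) if st[i,4]>30])
E
```

```text
t: 46.35
eef_pos: [558.0, -197.7, 209.5]
eef_rot: [2.215, 2.221, 0.002]
ft_force: [-0.6, 0.2, -0.7]
gripper_width: 47.1
grasp_force: 0.0
[(np.int32(137), [349.9, 303.0])]
```

```bash
python3 -m pendant '[0.1,-2.5,4.4,-3,0,0,0, 0.1,-2.5,4.4,-8,0,0,0, 0.1,-2.5,4.4,-12,0,0,0,0.1,-2.5,4.4,-12,0,0,0,0.1,-2.5,4.4,-12,0,0,0]'
```

```text
t: 47.02
eef_pos: [532.7, -149.2, 88.5]
eef_rot: [2.212, 2.231, 0.001]
ft_force: [-0.3, 0.1, -0.1]
gripper_width: 47.2
grasp_force: 0.0
```

```bash
python3 -m pendant '[0.1,0,-0.4,-1.5,0,0,0, 0.1,0,-0.4,-3.4,0,0,0,0.1,0,-0.4,-3.4,0,0,0,-0.8,0,-0.4,-3.4,0,0,0,-0.8,0,-0.4,-3.4,0,0,0,-0.8,0,-0.4,-3.4,0,0,0,-0.8,0,-0.4,-3.4,0,0,0]' 60
```

```text
t: 47.9
eef_pos: [533.4, -153.9, 54.7]
eef_rot: [2.211, 2.228, 0.003]
ft_force: [2.3, -0.5, 7.1]
gripper_width: 20.6
grasp_force: 58.7
```

```bash
python3 -m pendant '[-0.8,0.3,-0.05,1,0,0,0, -0.8,0.6,-0.1,2.0,0,0,0, -0.8,0.8,0.05,2.8,0,0,0, -0.8,1,0.2,3.7,0,0,0,-0.8,1,0.2,3.7,0,0,0]' 60
```

```text
t: 48.52
eef_pos: [542.2, -149.6, 90.9]
eef_rot: [-2.21, -2.23, -0.003]
ft_force: [3.6, 6.6, -5.0]
gripper_width: 20.4
grasp_force: 59.1
```

```bash
python3 -m pendant '[-0.8,0.2,0.4,0.8,0,0,0, -0.8,0.4,0.8,1.5,0,0,0, -0.8,0.55,1.3,2.2,0,0,0, -0.8,0.7,1.7,2.9,0,0,0, -0.8,0.85,2.3,3.5,0,0,0, -0.8,1,2.9,4,0,0,0,-0.8,1,2.9,4,0,0,0]' 60
```

```text
t: 49.4
eef_pos: [550.9, -124.9, 131.5]
eef_rot: [2.214, 2.227, -0.005]
ft_force: [-3.2, -5.4, 4.6]
gripper_width: 19.4
grasp_force: 64.9
```

```bash
python3 -m pendant '[-0.8,0.15,0.7,0.5,0,0,0, -0.8,0.3,1.4,0.9,0,0,0, -0.8,0.35,2.2,1.3,0,0,0, -0.8,0.4,3.0,1.6,0,0,0, -0.8,0.45,3.8,1.75,0,0,0,-0.8,0.5,4.6,1.9,0,0,0,-0.8,0.5,4.6,1.9,0,0,0]' 60
```

```text
t: 50.28
eef_pos: [557.1, -75.9, 149.7]
eef_rot: [-2.212, -2.231, -0.001]
ft_force: [-0.1, -0.1, -0.5]
gripper_width: 8.6
grasp_force: 0.0
```

```bash
cat > kn.py <<'E'
from h import *
im=env.snapshot("side")[:,:,::-1]; cv2.imwrite("pics/s2.png",im); h=im.astype(int)
m=(h[:,:,2]>80)&(h[:,:,1]*2.2<h[:,:,2])&(h[:,:,0]*2.2<h[:,:,2]);m[:205]=0;m[340:]=0;m[:,:300]=0;m[:,420:]=0
n,l,st,ce=cv2.connectedComponentsWithStats(m.astype(np.uint8)); print([(st[i,4],ce[i].round(1).tolist()) for i in range(1,n) if st[i,4]>20])
for t in(0,.2,.4,.6,.8,1,1.4,2.05):
    f=.32-t; k=np.array([535.9,-69.3,97])+85*np.array([.249*np.cos(f),np.sin(f),.968*np.cos(f)]); print(t,k.round(0),proj("side",[k]).round(0))
E
python3 kn.py
```

```text
[(np.int32(143), [349.9, 302.9])]
0 [556. -43. 175.] [[342. 222.]]
0.2 [557. -59. 179.] [[346. 225.]]
0.4 [557. -76. 179.] [[349. 229.]]
0.6 [556. -93. 176.] [[352. 236.]]
0.8 [ 555. -109.  170.] [[354. 244.]]
1 [ 552. -123.  161.] [[356. 254.]]
1.4 [ 546. -144.  136.] [[356. 274.]]
2.05 [ 533. -153.   84.] [[349. 304.]]
```

```bash
python3 -m pendant '[0.1,0,-2,5,0,0,0, 0.1,-1,-5,6,0,0,0, 0.1,-2.4,-7.75,5,0,0,0,0.1,-2.4,-7.75,0,0,0,0,0.1,-2.4,-7.75,-4,0,0,0,0.1,-2.4,-7.75,-6,0,0,0,0.1,-2.4,-7.75,-6,0,0,0]' 40;python3 -m pendant '[0.1,0,0,0,0,0,0,0.1,0,0,0,0,0,0]' 40
```

```text
t: 51.2
eef_pos: [531.8, -154.5, 88.3]
eef_rot: [-2.211, -2.228, 0.003]
ft_force: [0.8, -0.6, 1.2]
gripper_width: 46.9
grasp_force: 0.0
t: 51.45
eef_pos: [533.7, -154.5, 90.8]
eef_rot: [2.212, 2.228, 0.001]
ft_force: [-0.3, 0.4, -0.7]
gripper_width: 47.0
grasp_force: 0.0
```

```bash
python3 -m pendant '[0.1,0,0.1,-1.5,0,0,0, 0.1,0,0.1,-3,0,0,0,0.1,0,0.1,-4,0,0,0,0.1,0,0.1,-4,0,0,0,-0.8,0,0.1,-4,0,0,0,-0.8,0,0.1,-4,0,0,0,-0.8,0,0.1,-4,0,0,0,-0.8,0,0.1,-4,0,0,0]' 40; python3 - <<'E'
from h import *
im=env.snapshot("side")[:,:,::-1]
e=env.observe()["eef_pos"];print(e,proj("side",[e,e+[0,0,19],e+[0,0,35]]))
cv2.imwrite("pics/s3.png",cv2.resize(im[210:330,280:440],(800,600),interpolation=3))
E
```

```text
t: 52.45
eef_pos: [533.4, -153.3, 50.1]
eef_rot: [2.212, 2.229, 0.001]
ft_force: [0.8, -0.5, 3.2]
gripper_width: 21.5
grasp_force: 39.2
[ 533.36005276 -153.32029336   50.04785209] [[348.56991843 319.31556048]
 [348.95876861 310.84351046]
 [349.2947337  303.52369111]]
```

View pics/s3.png

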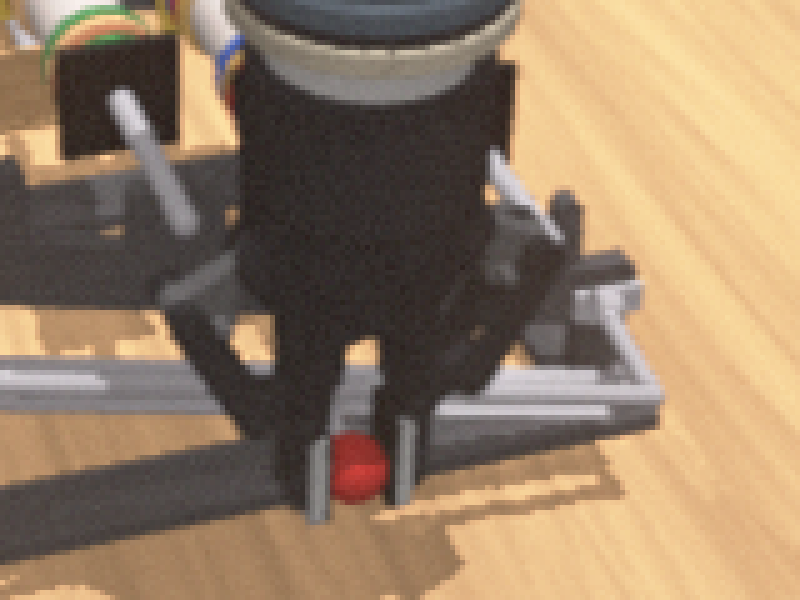

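The knob (353,468 in the crop) sits mid-pad, with the pads spanning rows 415–520, so this grip is well centred. Leading the bail shut in short pieces.

```bash
python3 -m pendant '[-0.8,0.3,-0.05,1,0,0,0, -0.8,0.6,-0.1,2.0,0,0,0, -0.8,0.8,0.05,2.8,0,0,0, -0.8,1,0.2,3.7,0,0,0,-0.8,1,0.2,3.7,0,0,0]' 50; python3 -m pendant '[-0.8,0.2,0.4,0.8,0,0,0, -0.8,0.4,0.8,1.5,0,0,0, -0.8,0.55,1.3,2.2,0,0,0, -0.8,0.7,1.7,2.9,0,0,0,-0.8,0.7,1.7,2.9,0,0,0]' 50
```

```text
t: 53.12
eef_pos: [542.5, -150.6, 87.3]
eef_rot: [-2.212, -2.23, 0.001]
ft_force: [-2.7, 5.0, -3.8]
gripper_width: 21.0
grasp_force: 49.2
t: 53.75
eef_pos: [549.2, -132.2, 116.0]
eef_rot: [-2.21, -2.229, -0.0]
ft_force: [-3.1, 6.6, -7.1]
gripper_width: 21.1
grasp_force: 49.4
```

```bash
python3 -m pendant '[-0.8,0.15,0.55,0.6,0,0,0, -0.8,0.3,1.1,1.1,0,0,0, -0.8,0.45,1.8,1.55,0,0,0, -0.8,0.55,2.5,1.95,0,0,0,-0.8,0.55,2.5,1.95,0,0,0]' 50; python3 -m pendant '[-0.8,0.05,0.75,0.35,0,0,0, -0.8,0.15,1.5,0.6,0,0,0,-0.8,0.15,1.5,0.6,0,0,0]' 50
```

```text
t: 54.38
eef_pos: [553.5, -107.2, 134.6]
eef_rot: [-2.208, -2.229, 0.003]
ft_force: [-4.4, 5.9, -13.8]
gripper_width: 20.5
grasp_force: 49.5
t: 54.75
eef_pos: [558.2, -93.5, 142.2]
eef_rot: [2.211, 2.23, 0.002]
ft_force: [-0.1, 0.2, 0.4]
gripper_width: 8.4
grasp_force: 0.0
```

```bash
python3 -m pendant '[0.1,0,-2,5,0,0,0, 0.1,-1,-4,5,0,0,0, 0.1,-2.5,-6.1,3,0,0,0,0.1,-2.5,-6.1,0,0,0,0,0.1,-2.5,-6.1,-3,0,0,0,0.1,-2.5,-6.1,-5,0,0,0,0.1,-2.5,-6.1,-5,0,0,0]' 40;python3 -m pendant '[0.1,0,0,0,0,0,0,0.1,0,0,0,0,0,0]' 40; python3 kn.py | head -1
```

```text
t: 55.62
eef_pos: [532.3, -156.2, 91.2]
eef_rot: [2.214, 2.228, -0.001]
ft_force: [-0.0, -0.5, 0.4]
gripper_width: 46.7
grasp_force: 0.0
t: 55.88
eef_pos: [532.9, -155.7, 92.4]
eef_rot: [2.212, 2.228, 0.002]
ft_force: [-0.2, -0.3, -0.1]
gripper_width: 47.1
grasp_force: 0.0
[(np.int32(141), [349.9, 303.1])]
```

```bash
python3 -m pendant '[0.1,0,0,-2,0,0,0,0.1,0,0,-4.3,0,0,0,0.1,0,0,-4.3,0,0,0,-0.8,0,0,-4.3,0,0,0,-0.8,0,0,-4.3,0,0,0,-0.8,0,0,-4.3,0,0,0,-0.8,0,0,-4.3,0,0,0]' 40; python3 -m pendant '[-0.8,0.25,-0.05,0.9,0,0,0, -0.8,0.5,-0.05,1.9,0,0,0, -0.8,0.5,-0.05,1.9,0,0,0]' 40
```

```text
t: 56.8
eef_pos: [533.5, -155.4, 49.4]
eef_rot: [2.211, 2.228, 0.003]
ft_force: [2.8, -0.2, 6.1]
gripper_width: 21.4
grasp_force: 39.2
t: 57.18
eef_pos: [537.9, -154.7, 67.9]
eef_rot: [2.212, 2.231, 0.003]
ft_force: [3.8, 4.4, -3.8]
gripper_width: 21.3
grasp_force: 39.4
```

```bash
python3 -m pendant '[-0.8,0.2,0.2,0.8,0,0,0, -0.8,0.38,0.42,1.6,0,0,0, -0.8,0.58,0.75,2.3,0,0,0,-0.8,0.75,1.06,3.1,0,0,0,-0.8,0.75,1.06,3.1,0,0,0]' 40
```

```text
t: 57.8
eef_pos: [545.3, -144.5, 98.6]
eef_rot: [2.212, 2.23, 0.002]
ft_force: [6.5, 1.9, -6.2]
gripper_width: 21.4
grasp_force: 39.5
```

```bash
python3 -m pendant '[-0.8,0.2,0.5,0.65,0,0,0, -0.8,0.4,1.0,1.3,0,0,0, -0.8,0.57,1.6,1.85,0,0,0,-0.8,0.7,2.2,2.42,0,0,0,-0.8,0.7,2.2,2.42,0,0,0]' 40
```

```text
t: 58.42
eef_pos: [551.1, -122.3, 122.6]
eef_rot: [-2.212, -2.23, 0.0]
ft_force: [1.3, 3.1, -7.6]
gripper_width: 21.2
grasp_force: 39.5
```

```bash
python3 kn.py | head -1; python3 - <<'E'
from h import *
for t in(.9,1,1.1,1.2,1.3):
    f=.32-t; k=np.array([535.9,-69.3,97])+85*np.array([.249*np.cos(f),np.sin(f),.968*np.cos(f)]); print(t,k.round(0),proj("side",[k]).round(1))
im=cv2.imread("pics/s2.png"); h=im.astype(int)
m=(h[:,:,2]>60)&(h[:,:,1]*2<h[:,:,2])&(h[:,:,0]*2<h[:,:,2]);v,u=np.nonzero(m[240:285,335:375]);print(len(u),u.min()+335,u.max()+335,v.min()+240,v.max()+240)
E
```

```text
[(np.int32(142), [357.2, 257.6])]
0.9 [ 554. -116.  166.] [[355.  248.8]]
1 [ 552. -123.  161.] [[355.6 253.7]]
1.1 [ 551. -129.  155.] [[356.  258.7]]
1.2 [ 549. -135.  149.] [[356.2 263.9]]
1.3 [ 548. -140.  143.] [[356.1 269.2]]
146 352 363 251 264
```

```bash
python3 -m pendant '[0.1,0,0,0,0,0,0, 0.1,0,0,2,0,0,0, 0.1,-1,-2,3,0,0,0,0.1,-1.8,-3.6,1,0,0,0,0.1,-1.8,-3.6,-3,0,0,0,0.1,-1.8,-3.6,-3,0,0,0,0.1,-1.8,-3.6,-3,0,0,0,0.1,-1.8,-3.6,-3,0,0,0]' 40; python3 kn.py | head -1
```

```text
t: 59.48
eef_pos: [534.5, -159.2, 93.8]
eef_rot: [2.211, 2.229, 0.002]
ft_force: [-0.3, -0.3, 0.2]
gripper_width: 47.0
grasp_force: 0.0
[(np.int32(143), [349.9, 303.1])]
```

```bash
python3 -m pendant '[0.1,-0.1,0.05,-2,0,0,0,0.1,-0.1,0.05,-4.5,0,0,0,0.1,-0.1,0.05,-4.5,0,0,0,-0.8,-0.1,0.05,-4.5,0,0,0,-0.8,-0.1,0.05,-4.5,0,0,0,-0.8,-0.1,0.05,-4.5,0,0,0,-0.8,-0.1,0.05,-4.5,0,0,0]' 50; python3 -m pendant '[-0.8,0.25,-0.05,1,0,0,0, -0.8,0.5,-0.07,2.05,0,0,0, -0.8,0.7,0.05,2.85,0,0,0,-0.8,0.95,0.25,3.66,0,0,0,-0.8,0.95,0.25,3.66,0,0,0]' 50; python3 kn.py | head -1
```

```text
t: 60.4
eef_pos: [533.5, -158.8, 48.7]
eef_rot: [2.212, 2.228, 0.002]
ft_force: [0.1, 0.7, 7.5]
gripper_width: 21.1
grasp_force: 48.8
t: 61.02
eef_pos: [541.9, -155.6, 84.5]
eef_rot: [-2.212, -2.23, -0.0]
ft_force: [0.3, 4.5, -4.8]
gripper_width: 21.4
grasp_force: 49.1
[(np.int32(114), [356.8, 285.5])]
```

```bash
python3 -m pendant '[-0.8,0.2,0.3,0.78,0,0,0, -0.8,0.39,0.64,1.52,0,0,0, -0.8,0.57,1.1,2.22,0,0,0,-0.8,0.74,1.55,2.9,0,0,0,-0.8,0.74,1.55,2.9,0,0,0]' 50; python3 kn.py | head -1
```

```text
t: 61.7
eef_pos: [548.3, -138.4, 112.9]
eef_rot: [-2.209, -2.23, 0.0]
ft_force: [-2.0, 9.9, -10.4]
gripper_width: 20.9
grasp_force: 49.4
[(np.int32(125), [358.2, 267.3])]
```

```bash
python3 -m pendant '[-0.8,0,0.2,-0.15,0,0,0,-0.8,0,0.2,-0.15,0,0,0]' 50; python3 kn.py | head -1
```

```text
t: 62.0
eef_pos: [547.9, -139.4, 111.4]
eef_rot: [-2.213, -2.228, 0.004]
ft_force: [-6.3, 1.2, -2.5]
gripper_width: 21.1
grasp_force: 50.0
[(np.int32(127), [358.1, 268.4])]
```

```bash
python3 -m pendant '[-0.8,0,0.3,0.3,0,0,0,-0.8,0.07,0.6,0.6,0,0,0,-0.8,0.13,0.9,0.88,0,0,0,-0.8,0.2,1.22,1.14,0,0,0,-0.8,0.2,1.22,1.14,0,0,0]' 50; python3 kn.py | head -1
```

```text
t: 62.68
eef_pos: [550.8, -124.4, 122.8]
eef_rot: [-2.211, -2.229, -0.001]
ft_force: [-3.3, 6.4, -6.6]
gripper_width: 20.9
grasp_force: 51.1
[(np.int32(142), [357.3, 259.3])]
```

```bash
python3 -m pendant '[-0.8,0,0.5,0.1,0,0,0,-0.8,0.05,0.9,0.3,0,0,0,-0.8,0.1,1.3,0.55,0,0,0,-0.8,0.15,1.7,0.75,0,0,0,-0.8,0.15,1.7,0.75,0,0,0]' 50; python3 kn.py | head -1
```

```text
t: 63.35
eef_pos: [553.5, -107.1, 130.4]
eef_rot: [-2.209, -2.232, -0.003]
ft_force: [0.7, -0.3, 0.5]
gripper_width: 9.0
grasp_force: 0.0
[(np.int32(157), [356.6, 269.2])]
```

```bash
python3 -m pendant '[0.1,0,-1,2,0,0,0, 0.1,-1,-3,3,0,0,0, 0.1,-2,-5.1,2,0,0,0,0.1,-2,-5.1,0,0,0,0,0.1,-2,-5.1,-3,0,0,0,0.1,-2,-5.1,-3,0,0,0,0.1,-2,-5.1,-3,0,0,0,0.1,-2,-5.1,-3,0,0,0]' 30; python3 kn.py | head -1
```

```text
t: 64.4
eef_pos: [533.9, -160.6, 101.7]
eef_rot: [2.211, 2.228, 0.002]
ft_force: [0.0, 0.2, -0.4]
gripper_width: 46.9
grasp_force: 0.0
[(np.int32(143), [350.0, 303.1])]
```

```bash
python3 -m pendant '[0.1,-0.05,0.3,-2,0,0,0,0.1,-0.05,0.3,-4.1,0,0,0,0.1,-0.05,0.3,-4.1,0,0,0,-0.8,-0.05,0.3,-4.1,0,0,0,-0.8,-0.05,0.3,-4.1,0,0,0,-0.8,-0.05,0.3,-4.1,0,0,0,-0.8,-0.05,0.3,-4.1,0,0,0]' 30; python3 -m pendant '[-0.8,0.25,-0.02,1,0,0,0, -0.8,0.5,0,1.97,0,0,0, -0.8,0.7,0.15,2.8,0,0,0,-0.8,0.92,0.37,3.57,0,0,0,-0.8,0.92,0.37,3.57,0,0,0]' 30; python3 kn.py | head -1
```

```text
t: 65.32
eef_pos: [533.4, -157.6, 60.5]
eef_rot: [2.212, 2.228, 0.002]
ft_force: [1.1, 0.7, 6.4]
gripper_width: 21.9
grasp_force: 29.4
t: 65.95
eef_pos: [541.9, -153.3, 95.7]
eef_rot: [2.212, 2.23, 0.001]
ft_force: [3.1, 3.6, -4.1]
gripper_width: 21.4
grasp_force: 29.6
[(np.int32(121), [356.5, 285.2])]
```

```bash
python3 -m pendant '[-0.8,0.2,0.4,0.75,0,0,0, -0.8,0.38,0.75,1.48,0,0,0, -0.8,0.56,1.25,2.15,0,0,0,-0.8,0.73,1.75,2.8,0,0,0,-0.8,0.73,1.75,2.8,0,0,0]' 30; python3 kn.py | head -1
```

```text
t: 66.62
eef_pos: [548.6, -136.2, 123.6]
eef_rot: [2.213, 2.23, -0.001]
ft_force: [1.2, -0.6, -1.5]
gripper_width: 21.6
grasp_force: 29.8
[(np.int32(131), [357.8, 266.3])]
```

```bash
python3 -m pendant '[-0.8,0.15,0.6,0.58,0,0,0, -0.8,0.29,1.25,1.12,0,0,0,-0.8,0.29,1.25,1.12,0,0,0]' 30; python3 kn.py | head -1;  python3 -m pendant '[-0.8,0.11,0.7,0.45,0,0,0, -0.8,0.22,1.44,0.85,0,0,0,-0.8,0.22,1.44,0.85,0,0,0]' 30; python3 kn.py | head -1
```

```text
t: 67.05
eef_pos: [551.5, -123.8, 135.0]
eef_rot: [2.213, 2.23, -0.002]
ft_force: [-3.3, -4.1, 2.5]
gripper_width: 21.1
grasp_force: 30.1
[(np.int32(134), [357.2, 257.0])]
t: 67.47
eef_pos: [553.6, -109.2, 143.4]
eef_rot: [2.212, 2.231, -0.002]
ft_force: [-3.7, -4.3, 3.8]
gripper_width: 21.5
grasp_force: 30.6
[(np.int32(144), [356.0, 248.6])]
```

```bash
python3 -m pendant '[-0.8,0.05,0.75,0.4,0,0,0, -0.8,0.1,1.55,0.67,0,0,0,-0.8,0.1,1.55,0.67,0,0,0]' 30; python3 -m pendant '[-0.8,0.04,0.8,0.2,0,0,0, -0.8,0.07,1.65,0.3,0,0,0,-0.8,0.07,1.65,0.3,0,0,0]' 30; python3 kn.py | head -1
```

```text
t: 67.9
eef_pos: [555.4, -93.3, 150.5]
eef_rot: [2.211, 2.23, 0.001]
ft_force: [-2.5, -5.2, 8.9]
gripper_width: 20.6
grasp_force: 31.1
t: 68.28
eef_pos: [555.9, -75.3, 152.6]
eef_rot: [-2.21, -2.232, -0.002]
ft_force: [-0.8, -0.8, -0.2]
gripper_width: 8.4
grasp_force: 0.0
[(np.int32(149), [355.2, 245.9])]
```

```bash
python3 -m pendant '[0.1,0,-1,2,0,0,0, 0.1,-1,-5,3,0,0,0, 0.1,-2.2,-8.3,1,0,0,0,0.1,-2.2,-8.3,-2,0,0,0,0.1,-2.2,-8.3,-5,0,0,0,0.1,-2.2,-8.3,-5,0,0,0,0.1,-2.2,-8.3,-5,0,0,0,0.1,-2.2,-8.3,-5,0,0,0]' 30; python3 kn.py | head -1
```

```text
t: 69.32
eef_pos: [534.6, -160.4, 103.7]
eef_rot: [2.212, 2.229, 0.002]
ft_force: [0.0, 0.1, 0.5]
gripper_width: 46.9
grasp_force: 0.0
[(np.int32(142), [349.9, 303.1])]
```

```bash
python3 -m pendant '[0.1,-0.1,0.3,-2,0,0,0,0.1,-0.1,0.3,-3.8,0,0,0,0.1,-0.1,0.3,-3.8,0,0,0,-0.8,-0.1,0.3,-3.8,0,0,0,-0.8,-0.1,0.3,-3.8,0,0,0,-0.8,-0.1,0.3,-3.8,0,0,0,-0.8,-0.1,0.3,-3.8,0,0,0]' 40; python3 -m pendant '[-0.8,0.25,-0.02,1,0,0,0, -0.8,0.5,0,1.97,0,0,0, -0.8,0.7,0.15,2.8,0,0,0,-0.8,0.92,0.37,3.57,0,0,0,-0.8,0.92,0.37,3.57,0,0,0]' 40; python3 -m pendant '[-0.8,0.2,0.4,0.75,0,0,0, -0.8,0.38,0.75,1.48,0,0,0, -0.8,0.56,1.25,2.15,0,0,0,-0.8,0.73,1.75,2.8,0,0,0,-0.8,0.73,1.75,2.8,0,0,0]' 40; python3 kn.py | head -1
```

```text
t: 70.25
eef_pos: [533.4, -157.5, 65.8]
eef_rot: [2.212, 2.229, 0.001]
ft_force: [-0.8, 0.4, 5.7]
gripper_width: 19.9
grasp_force: 39.0
t: 70.88
eef_pos: [542.8, -153.4, 101.0]
eef_rot: [2.212, 2.229, 0.002]
ft_force: [-0.6, -0.3, -0.1]
gripper_width: 8.5
grasp_force: 0.0
t: 71.5
eef_pos: [549.7, -135.6, 128.8]
eef_rot: [2.212, 2.23, 0.001]
ft_force: [0.9, -0.3, -0.9]
gripper_width: 8.6
grasp_force: 0.0
[(np.int32(147), [349.9, 302.8])]
```

```bash
cat > st.py <<'E'
from h import *
def kn(t):
    f=.32-t; return np.array([535.9,-69.3,97])+85*np.array([.249*np.cos(f),np.sin(f),.968*np.cos(f)])
h=env.snapshot("side")[:,:,::-1].astype(int); s=env.observe(); e=s["eef_pos"]
m=(h[:,:,2]>80)&(h[:,:,1]*2.2<h[:,:,2])&(h[:,:,0]*2.2<h[:,:,2]);m[:205]=0;m[340:]=0;m[:,:300]=0;m[:,420:]=0
n,l,st,ce=cv2.connectedComponentsWithStats(m.astype(np.uint8)); i=1+np.argmax(st[1:,4]); u=ce[i]
ts=np.linspace(-.1,2.15,451); r=np.array([proj("side",[kn(t)])[0,1] for t in ts]); t=ts[np.argmin(abs(r-u[1]))]
print("row",u.round(1),"t",round(t,2),"tool-knob",(e-kn(t)).round(1),"w",round(s["gripper_width"],1),"F",s["ft_force"].round(1))
for d in(.1,.2,.3,.4): print(" to t-%.1f: cm"%d,((kn(t-d)+[.6,-4,-28]-e)/10).round(2),"arc",((kn(t-d)-kn(t))/10).round(2))
E
python3 -m pendant '[0.1,0,0,1,0,0,0, 0.1,-0.8,-1,1,0,0,0, 0.1,-1.6,-2.4,-1,0,0,0,0.1,-1.6,-2.4,-2.5,0,0,0,0.1,-1.6,-2.4,-2.5,0,0,0,0.1,-1.6,-2.4,-2.5,0,0,0]' 30; python3 st.py | head -1
```

```text
t: 72.3
eef_pos: [533.7, -159.6, 103.5]
eef_rot: [2.212, 2.231, 0.001]
ft_force: [0.3, -0.3, -0.4]
gripper_width: 46.8
grasp_force: 0.0
row [350.  303.1] t 2.02 tool-knob [ 0.6 -6.1 17.2] w 47.3 F [-0.3 -0.5 -0.8]
```

```bash
python3 -m pendant '[0.1,0,0.1,-2,0,0,0,0.1,0,0.1,-4.6,0,0,0,0.1,0,0.1,-4.6,0,0,0,-0.8,0,0.1,-4.6,0,0,0,-0.8,0,0.1,-4.6,0,0,0,-0.8,0,0.1,-4.6,0,0,0,-0.8,0,0.1,-4.6,0,0,0]' 50; python3 st.py|head -1; python3 -m pendant '[-0.8,0.25,-0.05,1,0,0,0, -0.8,0.5,-0.05,1.8,0,0,0, -0.8,0.7,0.05,2.6,0,0,0,-0.8,0.85,0.2,3.3,0,0,0,-0.8,0.85,0.2,3.3,0,0,0]' 50; python3 st.py
```

```text
t: 73.22
eef_pos: [533.4, -159.1, 58.5]
eef_rot: [2.212, 2.229, 0.001]
ft_force: [-2.6, 0.9, 5.7]
gripper_width: 20.9
grasp_force: 48.8
row [351.6 303.1] t 2.02 tool-knob [  0.4  -5.6 -27.5] w 20.8 F [-2.8  1.5  6.2]
t: 73.9
eef_pos: [541.2, -152.0, 90.8]
eef_rot: [-2.206, -2.23, -0.005]
ft_force: [-3.4, 15.1, -5.1]
gripper_width: 20.8
grasp_force: 49.4
row [356.3 287. ] t 1.64 tool-knob [  0.1  -0.4 -26.4] w 20.7 F [-3.  15.6 -5. ]
 to t-0.1: cm [ 0.25 -0.11  0.63] arc [0.2  0.25 0.79]
 to t-0.2: cm [0.45 0.21 1.39] arc [0.4  0.58 1.55]
 to t-0.3: cm [0.64 0.62 2.11] arc [0.58 0.98 2.27]
 to t-0.4: cm [0.81 1.09 2.79] arc [0.76 1.46 2.95]
```

```bash
python3 - <<'E'
from station import env
s=env.observe();print(s["wrist_torque"].round(3),s["ft_force"].round(1))
E
python3 -m pendant '[-0.8,0.05,0.2,0,0,0,0,-0.8,0.05,0.4,0,0,0,0,-0.8,0.05,0.4,0,0,0,0]' 50; python3 st.py|head -1; python3 - <<'E'
from station import env
s=env.observe();print(s["wrist_torque"].round(3),s["ft_force"].round(1))
E
```

```text
[ 3.255  0.546 -0.252] [-3.  15.6 -5. ]
t: 74.32
eef_pos: [541.2, -152.0, 90.5]
eef_rot: [-2.211, -2.229, 0.001]
ft_force: [-4.2, 5.3, -2.5]
gripper_width: 20.6
grasp_force: 49.6
row [356.2 287.2] t 1.65 tool-knob [  0.2  -0.2 -26.1] w 20.5 F [-4.4  4.9 -1.9]
[ 0.993  0.969 -0.205] [-4.4  4.9 -1.9]
```

```bash
python3 -m pendant '[-0.8,0.5,0.85,1.95,0,0,0, -0.8,0.8,1.8,3.3,0,0,0, -0.8,1.1,3.05,4.4,0,0,0, -0.8,1.35,4.5,5.25,0,0,0, -0.8,1.5,6,5.9,0,0,0, -0.8,1.6,7.6,6.15,0,0,0, -0.8,1.6,9.3,6.1,0,0,0, -0.8,1.5,10.8,5.8,0,0,0]' 80; python3 st.py|head -1
```

```text
t: 75.38
eef_pos: [557.1, -43.8, 147.9]
eef_rot: [-2.212, -2.23, -0.0]
ft_force: [0.1, 0.1, -0.3]
gripper_width: 8.6
grasp_force: 0.0
row [349.9 302.9] t 2.02 tool-knob [ 23.4 112.3  60.7] w 8.7 F [-0.1  2.6 -0.7]
```

```bash
python3 -m pendant '[0.1,0,-2,4,0,0,0, 0.1,-1,-6,4,0,0,0, 0.1,-2.3,-11.3,3,0,0,0,0.1,-2.3,-11.3,-1,0,0,0,0.1,-2.3,-11.3,-4,0,0,0,0.1,-2.3,-11.3,-5,0,0,0,0.1,-2.3,-11.3,-5,0,0,0]' 20; python3 st.py | head -1
```

```text
t: 76.3
eef_pos: [534.1, -157.9, 97.9]
eef_rot: [-2.212, -2.23, 0.001]
ft_force: [0.7, 1.3, 0.2]
gripper_width: 47.1
grasp_force: 0.0
row [350.  303.1] t 2.02 tool-knob [ 1.5 -4.4 12.3] w 47.1 F [0.8 0.6 0.1]
```

```bash
python3 -m pendant '[0.1,-0.1,0.1,-2,0,0,0,0.1,-0.1,0.1,-3.9,0,0,0,0.1,-0.1,0.1,-3.9,0,0,0,-0.8,-0.1,0.1,-3.9,0,0,0,-0.8,-0.1,0.1,-3.9,0,0,0,-0.8,-0.1,0.1,-3.9,0,0,0,-0.8,-0.1,0.1,-3.9,0,0,0]' 22; python3 -m pendant '[-0.8,0.3,-0.05,1,0,0,0, -0.8,0.6,0,2,0,0,0, -0.8,0.8,0.1,2.85,0,0,0, -0.8,1,0.3,3.65,0,0,0, -0.8,1.2,0.65,4.45,0,0,0, -0.8,1.4,1.05,5.15,0,0,0, -0.8,1.55,1.5,5.85,0,0,0, -0.8,1.7,2,6.5,0,0,0]' 22; python3 -m pendant '[-0.8,0.3,1.2,1.1,0,0,0, -0.8,0.55,2.6,1.95,0,0,0, -0.8,0.7,4.1,2.6,0,0,0, -0.8,0.75,5.8,2.9,0,0,0]' 22;  python3 -m pendant '[-0.8,0,1.7,-0.05,0,0,0, -0.8,-0.05,3.2,-0.35,0,0,0,-0.8,-0.05,3.2,-0.35,0,0,0]' 22; python3 st.py|head -1
```

```text
t: 77.22
eef_pos: [533.4, -157.3, 60.5]
eef_rot: [2.212, 2.229, 0.0]
ft_force: [-2.5, -0.0, 6.4]
gripper_width: 21.8
grasp_force: 21.3
t: 78.22
eef_pos: [549.4, -136.8, 124.6]
eef_rot: [-2.212, -2.229, 0.002]
ft_force: [-4.3, 0.5, -2.7]
gripper_width: 22.0
grasp_force: 21.7
t: 78.72
eef_pos: [556.6, -79.2, 153.9]
eef_rot: [-2.213, -2.229, 0.003]
ft_force: [-6.0, -1.3, -2.5]
gripper_width: 21.9
grasp_force: 22.5
t: 79.1
eef_pos: [556.5, -45.2, 150.6]
eef_rot: [-2.21, -2.232, 0.001]
ft_force: [-8.2, -0.2, 6.7]
gripper_width: 21.5
grasp_force: 22.8
row [345.  223.3] t 0.12 tool-knob [ -0.2   6.2 -26.9] w 22.0 F [-9.2 -0.6  6.8]
```

```bash
python3 -m pendant '[-0.8,-0.05,0.4,-0.1,0,0,0, -0.8,-0.1,0.7,-0.2,0,0,0,-0.8,-0.1,0.7,-0.2,0,0,0]' 22; python3 st.py|head -1; python3 -m pendant '[-0.3,0,0,0,0,0,0,0.1,0,0,0,0,0,0,0.1,0,0,0,0,0,0,0.1,0,0,0,0,0,0,0.1,0,0,2,0,0,0,0.1,0,0,6,0,0,0,0.1,0,-4,10,0,0,0,0.1,0,-9,12,0,0,0]' 22; python3 -m pendant '[0.1,0,-6,1,0,0,0,0.1,0,-12,1,0,0,0,0.1,0,-18,1,0,0,0,0.1,-2,-24,1,0,0,0,0.1,-4,-30,1,0,0,0,0.1,-6,-34,1,0,0,0]'; python3 st.py|head -1
```

```text
t: 79.53
eef_pos: [556.1, -39.2, 148.9]
eef_rot: [2.212, 2.231, 0.0]
ft_force: [-6.8, 0.2, 6.3]
gripper_width: 21.9
grasp_force: 22.1
row [343.5 222.5] t 0.05 tool-knob [ -0.2   7.7 -27.5] w 22.3 F [-7.   1.1  6.4]
t: 80.58
eef_pos: [557.2, -130.0, 270.2]
eef_rot: [2.208, 2.231, 0.004]
ft_force: [0.9, -0.3, -0.8]
gripper_width: 46.9
grasp_force: 0.0
t: 81.32
eef_pos: [494.6, -473.3, 277.1]
eef_rot: [-2.215, -2.227, 0.001]
ft_force: [0.5, -0.5, 0.1]
gripper_width: 47.2
grasp_force: 0.0
row [342.2 222.2] t 0.02 tool-knob [ -66.3 -435.5  100.8] w 47.3 F [-3.6 -6.  -0.7]
```

```bash
python3 - <<'E'
from sil import *
im={c:env.snapshot(c)[:,:,::-1] for c in("side","top")}
for c in im: cv2.imwrite(f"pics/f_{c}.png",im[c])
def red(h):
    h=h.astype(int);m=(h[:,:,2]>80)&(h[:,:,1]*2.2<h[:,:,2])&(h[:,:,0]*2.2<h[:,:,2]);return m
for c,(a,b,d,e) in(("side",(205,240,330,356)),("top",(226,242,335,350))):
  for n in(f"pics/{c}0.png",f"pics/f_{c}.png"):
    v,u=np.nonzero(red(cv2.imread(n))[a:b,d:e]); print(c,n,len(u),u.mean()+d,v.mean()+a)
for p,z,q in(((570.2,74,.007),118,"roll2"),((500.1,74,.007),136,"roll1"),((640,75,.007),100,"kept4")):
  for c in("top","side"):
    u=proj(c,[[p[0],p[1],z]])[0]
    for d in env.cut_out(c,q)[:4]:
      if np.linalg.norm(d["uv"]-u)<14: print(q,c,d["conf"],fitroll({c:d["mask"]},p,z))
for d in env.cut_out("top","core2")[:3]: print("core",d["uv"],d["conf"])
for q in("snowglobe","mug","tin"): print(q,[d["uv"] for d in env.spot_point("top",q)[:1]])
a=cv2.absdiff(cv2.imread("pics/top0.png"),im["top"]).max(2)
for n,(u,v) in dict(globe=(395,157),mug=(212,180),tin=(226,338)).items(): print(n,(a[v-20:v+20,u-20:u+20]>40).sum())
E
```

```text
side pics/side0.png 132 341.8939393939394 220.71969696969697
side pics/f_side.png 149 342.6577181208054 221.55704697986576
top pics/top0.png 64 341.421875 234.234375
top pics/f_top.png 63 345.5079365079365 233.42857142857142
roll2 top 0.91 (array([ 5.69641464e+02,  7.33387837e+01, -1.43771799e-03]), np.float64(-0.8141401341147896))
roll2 side 0.59 (array([5.69154208e+02, 7.52453903e+01, 3.39664746e-03]), np.float64(-0.7142727437806429))
roll1 top 0.92 (array([ 4.99619793e+02,  7.44269033e+01, -9.59152713e-03]), np.float64(-0.7398852811635768))
roll1 side 0.71 (array([4.99460071e+02, 7.49998948e+01, 6.28754956e-03]), np.float64(-0.8779353026379317))
kept4 top 0.86 (array([6.39480925e+02, 7.37783995e+01, 2.62967909e-04]), np.float64(-0.8958356164383562))
kept4 side 0.55 (array([6.39397422e+02, 7.56520231e+01, 3.19302245e-03]), np.float64(-0.8328663491173999))
core [173.0, 294.4] 0.92
core [176.0, 256.7] 0.59
snowglobe [[393.2, 158.6]]
mug [[214.4, 182.3]]
tin [[228.2, 336.0]]
globe 0
mug 0
tin 0
```

```bash
cat > fk.py <<'E'
from h import *
def red(h):
    h=h.astype(int);return (h[:,:,2]>80)&(h[:,:,1]*2.2<h[:,:,2])&(h[:,:,0]*2.2<h[:,:,2])
for c,(a,b,d,e) in(("side",(205,240,330,356)),("top",(226,242,332,356))):
    h=env.snapshot(c)[:,:,::-1]; cv2.imwrite(f"pics/f_{c}.png",h)
    v,u=np.nonzero(red(h)[a:b,d:e]); print(c,len(u),u.mean()+d,v.mean()+a)
# long tips in the top view: bright spindle rows
for n in("pics/top0.png","pics/f_top.png"):
    g=cv2.imread(n)
    for v in(201,202,229,230,258,259): print(n,v,g[v,338:362].mean(1).astype(int).tolist())
E
python3 -m pendant '[0.1,0,0,0,0,0,0,0.1,0,0,0,0,0,0,0.1,0,0,0,0,0,0,0.1,0,0,0,0,0,0,0.1,0,0,0,0,0,0,0.1,0,0,0,0,0,0,0.1,0,0,0,0,0,0,0.1,0,0,0,0,0,0]'; python3 fk.py
```

```text
t: 82.98
eef_pos: [496.2, -470.2, 277.7]
eef_rot: [-2.213, -2.23, 0.0]
ft_force: [0.7, -0.1, 0.9]
gripper_width: 46.7
grasp_force: 0.0
side 146 342.71232876712327 221.43150684931507
top 67 345.7014925373134 233.52238805970148
pics/top0.png 201 [110, 110, 110, 102, 80, 77, 98, 107, 104, 108, 111, 109, 110, 110, 109, 109, 111, 103, 89, 102, 111, 112, 112, 113]
pics/top0.png 202 [116, 116, 115, 106, 84, 77, 98, 107, 108, 112, 112, 112, 112, 110, 108, 107, 109, 102, 88, 97, 109, 112, 112, 113]
pics/top0.png 229 [97, 86, 75, 66, 64, 59, 67, 89, 105, 107, 108, 109, 109, 110, 109, 108, 102, 97, 98, 91, 91, 104, 105, 103]
pics/top0.png 230 [94, 75, 60, 52, 51, 51, 58, 78, 98, 105, 108, 109, 108, 109, 109, 106, 102, 99, 98, 90, 90, 105, 106, 103]
pics/top0.png 258 [112, 112, 112, 112, 112, 106, 92, 83, 93, 106, 106, 102, 110, 112, 111, 110, 110, 106, 103, 105, 99, 87, 101, 109]
pics/top0.png 259 [118, 118, 118, 118, 116, 108, 89, 82, 93, 105, 104, 100, 110, 113, 110, 110, 109, 106, 102, 105, 99, 87, 97, 107]
pics/f_top.png 201 [111, 112, 112, 111, 110, 102, 81, 78, 98, 107, 105, 109, 111, 111, 110, 110, 112, 111, 101, 74, 81, 108, 115, 115]
pics/f_top.png 202 [117, 118, 117, 116, 115, 107, 84, 78, 97, 108, 109, 111, 112, 112, 108, 108, 111, 111, 100, 75, 81, 106, 113, 113]
pics/f_top.png 229 [106, 104, 103, 99, 86, 66, 58, 49, 52, 64, 81, 95, 106, 112, 114, 111, 102, 97, 101, 97, 79, 72, 95, 106]
pics/f_top.png 230 [109, 106, 103, 93, 73, 54, 49, 44, 46, 51, 61, 76, 93, 107, 110, 108, 102, 99, 102, 97, 79, 72, 95, 106]
pics/f_top.png 258 [114, 113, 113, 114, 113, 113, 111, 103, 82, 76, 90, 104, 106, 102, 109, 112, 112, 107, 104, 107, 108, 97, 71, 79]
pics/f_top.png 259 [119, 119, 119, 118, 118, 117, 116, 108, 86, 75, 89, 105, 107, 103, 109, 111, 111, 106, 103, 107, 108, 98, 73, 78]
```

```bash
python3 -m pendant '[-1,1,6,0,0,0,0,-1,2,12,0,0,0,0,-1,3,18,0,0,0,0,-1,4,24,0,0,0,0,-1,5,30,-2,0,0,0,-1,6,36,-6,0,0,0,-1,6,36,-10,0,0,0,-1,6,36,-12.4,0,0,0]' 20; python3 -m pendant '[-1,0,0.6,0,0,0,0,-1,0,1.2,0,0,0,0,-1,0,1.8,0,0,0,0,-1,0,1.8,0,0,0,0]'; python3 fk.py | head -2
```

```text
t: 84.08
eef_pos: [555.5, -108.4, 151.8]
eef_rot: [-2.208, -2.232, 0.001]
ft_force: [0.5, -0.9, -0.4]
gripper_width: -0.4
grasp_force: 0.0
t: 84.58
eef_pos: [556.7, -91.6, 154.6]
eef_rot: [2.211, 2.23, 0.002]
ft_force: [0.3, 0.1, -0.2]
gripper_width: 0.2
grasp_force: 0.0
side 76 339.35526315789474 222.2763157894737
top 39 344.6923076923077 233.66666666666666
```

```bash
python3 -m pendant '[-1,0,0.6,0,0,0,0,-1,0,1.2,0,0,0,0,-1,0,1.7,0,0,0,0,-1,0,1.7,0,0,0,0]'; python3 -m pendant '[-1,0,0.4,0,0,0,0,-1,0,0.4,0,0,0,0]';python3 -m pendant '[-1,0,0.4,0,0,0,0,-1,0,0.4,0,0,0,0]'; python3 fk.py | head -2
```

```text
t: 85.18
eef_pos: [556.2, -74.5, 153.7]
eef_rot: [-2.212, -2.231, -0.0]
ft_force: [-1.1, -0.2, 0.5]
gripper_width: -0.2
grasp_force: 0.0
t: 85.42
eef_pos: [556.2, -70.9, 153.7]
eef_rot: [-2.213, -2.23, -0.0]
ft_force: [-0.4, -0.7, 0.4]
gripper_width: 0.1
grasp_force: 0.0
t: 85.68
eef_pos: [556.2, -66.8, 153.7]
eef_rot: [-2.212, -2.23, -0.0]
ft_force: [0.3, -0.7, -0.7]
gripper_width: -0.1
grasp_force: 0.0
side 36 336.30555555555554 222.05555555555554
top 0 nan nanfk.py:6: RuntimeWarning: Mean of empty slice.
  v,u=np.nonzero(red(h)[a:b,d:e]); print(c,len(u),u.mean()+d,v.mean()+a)
  ret = ret.dtype.type(ret / rcount)
```

Light or no contact so far; continuing in small steps until the stop is felt.

```bash
for i in 1 2 3; do :; done; python3 -m pendant '[-1,0,0.3,0,0,0,0,-1,0,0.3,0,0,0,0]'|grep -E "eef_pos|ft"; python3 -m pendant '[-1,0,0.3,0,0,0,0,-1,0,0.3,0,0,0,0]'|grep -E "eef_pos|ft"; python3 -m pendant '[-1,0,0.3,0,0,0,0,-1,0,0.3,0,0,0,0]'|grep -E "eef_pos|ft"; python3 -m pendant '[-1,0,0.3,0,0,0,0,-1,0,0.3,0,0,0,0]'|grep -E "eef_pos|ft"
```

```text
eef_pos: [556.2, -63.9, 153.7]
ft_force: [0.6, -0.8, 0.5]
eef_pos: [556.1, -62.3, 153.6]
ft_force: [0.9, -4.0, -1.0]
eef_pos: [556.1, -61.8, 153.6]
ft_force: [0.6, -11.9, -0.6]
eef_pos: [556.0, -61.5, 153.5]
ft_force: [1.6, -19.4, -0.3]
```

```bash
python3 -m pendant '[-1,0,-3,0,0,0,0,-1,0,-6,4,0,0,0,-1,0,-10,10,0,0,0,-1,0,-16,12,0,0,0,-1,-1,-22,12,0,0,0,-1,-2,-28,12,0,0,0,-1,-3,-34,12,0,0,0,-1,-4,-40,12,0,0,0]'; python3 -m pendant '[0,0,0,0,0,0,0,0,0,0,0,0,0,0,0,0,0,0,0,0,0,0,0,0,0,0,0,0,0,0,0,0,0,0,0,0,0,0,0,0,0,0]'; python3 fk.py | grep -v top0
```

```text
t: 87.78
eef_pos: [516.2, -455.4, 273.8]
eef_rot: [2.212, 2.23, 0.001]
ft_force: [0.1, 0.3, 0.3]
gripper_width: -0.0
grasp_force: 0.0
t: 88.52
eef_pos: [516.5, -453.8, 273.8]
eef_rot: [2.212, 2.23, -0.0]
ft_force: [0.2, 0.1, 0.6]
gripper_width: 42.5
grasp_force: 0.0
side 144 341.31944444444446 220.55555555555554
top 64 341.421875 234.234375
pics/f_top.png 201 [111, 111, 110, 102, 80, 78, 99, 107, 106, 110, 111, 111, 112, 111, 110, 111, 112, 104, 89, 103, 113, 114, 114, 115]
pics/f_top.png 202 [117, 118, 116, 106, 84, 78, 99, 108, 109, 113, 113, 113, 113, 111, 109, 109, 110, 103, 89, 98, 110, 113, 113, 113]
pics/f_top.png 229 [99, 89, 78, 67, 65, 60, 68, 91, 106, 110, 113, 115, 116, 114, 113, 110, 102, 96, 97, 91, 92, 106, 107, 105]
pics/f_top.png 230 [94, 76, 61, 53, 54, 51, 59, 80, 99, 106, 110, 111, 111, 111, 111, 108, 102, 98, 99, 92, 90, 106, 107, 105]
pics/f_top.png 258 [114, 113, 112, 113, 112, 108, 93, 84, 94, 106, 106, 103, 111, 113, 112, 112, 110, 107, 104, 107, 100, 88, 102, 110]
pics/f_top.png 259 [119, 119, 118, 118, 117, 109, 90, 84, 94, 106, 107, 102, 111, 113, 111, 112, 111, 107, 102, 106, 101, 88, 98, 108]
```

```bash
python3 -c "
from station import env
print(env.job_done())"
```

```text
the job is handed in; nothing more can be done
None
```

I handed the job in at about 88 s. Both bare cores lie in the carton and both bangle rolls are home in rows 2 and 3. The red roll, snow globe, mug and tin were not moved. The bail is shut and looks exactly as it did at the start in the top picture, after several lost grips on the knob and a final push with closed fingers.

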